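# Uncap the spray cans, cover the caps and latch their tray in its bay

## Task

Get the spray cans ready for work: take the cap off every can that still wears one, stand each cap, open side down, in its own pocket of the aluminium tray, then lay the blue dust cover over them inside the tray's corners and press it down firmly so that it lies level. Push the tray into the yellow bay until its grey front plate has lifted the red catch and the catch has dropped behind the plate. Leave the cans standing where they are and do not disturb the other things on the bench.

Things in the scene. Friction and masses are not known exactly. Their poses are not given: they have to be found in the camera images.
- tray: Loose aluminium cap tray, 0.7 kg, that slides flat on the bench. Origin: centre of its underside; x towards the end that goes into the bay, z up. Floor 139 (x) by 166 (y) mm, 4 mm thick. Four square pockets, 65 mm wide inside, walls to 18 mm above the underside, centred at x = +-34, y = +-46 mm. Four corner posts carry the cover; at the -x end stands a tall front plate.
- tray_plate (a point): Middle of the top edge of the tray's grey front plate: 166 mm wide, 4 mm thick, 70 mm tall, at tray x = -71.5 mm.
- tray_handle (a point): Centre of the tray's pull handle: a black upright grip block behind the front plate, 14 mm thick (tray y), 44 mm long (tray x), 40 mm tall, from 44 to 84 mm above the bench; at tray x = -175, y = 0, z = 64 mm. A flat bar joins it to the plate.
- cover: Loose flat blue dust cover, 130 (x) by 152 (y) by 4 mm, 120 g; black bar grip on its middle, 40 mm long (x), 14 mm thick (y), rising to 26 mm. Origin: centre of its underside. Level on the tray's corner posts, above the caps, its origin is at tray x = -1.5, y = 0, z = 43 mm, with 3 mm of play each way inside the front plate and the corner upstands (53 mm high).
- bay: Yellow steel bay fixed to the bench. Origin: on the bench, middle of its mouth; x points straight in. Side walls 42 mm high, 177 mm apart inside, flared outward over the 22 mm before the mouth; inner face of the back wall at x = 201 mm. With the tray fully in against it, the tray's origin is at bay x = 131, y = 0 mm (+-5 mm of play), axes parallel.
- bay_header (a point): Middle of the yellow header bar that crosses the mouth above the tray's path (bay x = -11 to 3 mm, 97 to 103 mm above the bench) on posts at bay y = +-98 mm, and carries the catch.
- catch (a joint): Red gravity catch hinged under the header (bay x = 6, z = 86 mm): a light flap, 36 mm wide, 50 mm long, hanging inward and down at 38 degrees. Value in rad: 0 on its stop, growing as it is lifted inward and up. The front plate lifts it to about 0.4; it falls back to 0 behind the plate some 4 mm before the tray meets the back wall.
- catch_tip (a point): Middle of the free end of the red catch. Hanging, its lowest edge is 53 mm above the bench: a level cover (top at 47 mm) passes under it; the cover's grip lifts it in passing and lets it fall again, then the front plate (70 mm) lifts it.
- can_red: Loose spray can with a red painted body and a paper band, 280 g, 65 mm diameter. Origin: centre of its foot; z up. Its flat shoulder, on which the cap rests, is 135 mm above the foot; above it a steel collar 43 mm wide (to 143 mm) and a white nozzle 15 mm wide (to 161 mm).
- cap_red: Red plastic cap, 54 mm diameter, 36 mm tall, 25 g, open underneath (3 mm wall), sitting loosely over the collar and nozzle of the red can. Origin: centre of its open rim; z towards its closed top. Absent (None) when that can has already been opened.
- can_blue: Loose spray can with a blue painted body and a paper band, 280 g, 65 mm diameter. Origin: centre of its foot; z up. Its flat shoulder, on which the cap rests, is 135 mm above the foot; above it a steel collar 43 mm wide (to 143 mm) and a white nozzle 15 mm wide (to 161 mm).
- cap_blue: Blue plastic cap, 54 mm diameter, 36 mm tall, 25 g, open underneath (3 mm wall), sitting loosely over the collar and nozzle of the blue can. Origin: centre of its open rim; z towards its closed top. Absent (None) when that can has already been opened.
- can_green: Loose spray can with a green painted body and a paper band, 280 g, 65 mm diameter. Origin: centre of its foot; z up. Its flat shoulder, on which the cap rests, is 135 mm above the foot; above it a steel collar 43 mm wide (to 143 mm) and a white nozzle 15 mm wide (to 161 mm).
- cap_green: Green plastic cap, 54 mm diameter, 36 mm tall, 25 g, open underneath (3 mm wall), sitting loosely over the collar and nozzle of the green can. Origin: centre of its open rim; z towards its closed top. Absent (None) when that can has already been opened.
- can_yellow: Loose spray can with a yellow painted body and a paper band, 280 g, 65 mm diameter. Origin: centre of its foot; z up. Its flat shoulder, on which the cap rests, is 135 mm above the foot; above it a steel collar 43 mm wide (to 143 mm) and a white nozzle 15 mm wide (to 161 mm).
- cap_yellow: Yellow plastic cap, 54 mm diameter, 36 mm tall, 25 g, open underneath (3 mm wall), sitting loosely over the collar and nozzle of the yellow can. Origin: centre of its open rim; z towards its closed top. Absent (None) when that can has already been opened.
- oiler: Orange oil can, 84 mm diameter, with a thin spout. Not part of the job. Origin: underside, near its middle.
- drill: Blue cordless drill standing on its black battery, 210 mm tall. Not part of the job. Origin: underside, near its middle.
- wrench: Steel wrench, 190 mm, lying among the cans. Not part of the job. Origin: underside, near its middle.
- hammer: Hammer, 280 mm, lying behind the cans. Not part of the job. Origin: underside, near its middle.
- bearing: Steel bearing ring, 72 mm diameter, 20 mm tall. Not part of the job. Origin: underside, near its middle.
- screwdriver: Screwdriver, 200 mm, lying between the robot and the cans. Not part of the job. Origin: underside, near its middle.
Not all that is in view belongs to the job. Leave any black or brown look-alike of the cap_red alone.

How it is judged (in metres and radians):
On the way, in this order (a step that is already met when the one before it is completed fails the run):
1. every cap that was on a can stands open side down in a pocket of the tray (x of cap_red in the frame of tray between -0.055 and 0.055 m and y of cap_red in the frame of tray between -0.07 and 0.07 m and z of cap_red in the frame of tray between -0.004 and 0.009 m and angle between each of cap_red, cap_blue, cap_green, cap_yellow's own z axis and vertical below 0.12 rad and x of cap_blue in the frame of tray between -0.055 and 0.055 m and y of cap_blue in the frame of tray between -0.07 and 0.07 m and z of cap_blue in the frame of tray between -0.004 and 0.009 m and x of cap_green in the frame of tray between -0.055 and 0.055 m and y of cap_green in the frame of tray between -0.07 and 0.07 m and z of cap_green in the frame of tray between -0.004 and 0.009 m and x of cap_yellow in the frame of tray between -0.055 and 0.055 m and y of cap_yellow in the frame of tray between -0.07 and 0.07 m and z of cap_yellow in the frame of tray between -0.004 and 0.009 m), for 0.2 s.
2. the cover lies level on the tray's corner posts and is pressed down on them (z of cover in the frame of tray between 0.04 and 0.0455 m and x of cover in the frame of tray between -0.01 and 0.008 m and y of cover in the frame of tray between -0.008 and 0.008 m and angle between the z axis of cover and the z axis of tray, either way round below 0.03 rad and contact force between cover and tray above 4 N), for 0.05 s.
3. the tray, pushed into the bay, lifts the catch with its front plate (value of joint catch above 0.15 rad and x of tray in the frame of bay above 0.09 m and y of tray in the frame of bay between -0.02 and 0.02 m), for 0.02 s.
At the end, for the whole second after the job is handed in: Caps open side down in tray pockets; cover level on the tray posts (3 mm in height, 0.03 rad); tray in the bay within 15 mm of the back wall, square (0.08 rad), the catch down again (below 0.08 rad) behind the front plate; every can upright, within 50 mm of its start (all of step 1 and z of cover in the frame of tray between 0.04 and 0.0455 m and x of cover in the frame of tray between -0.01 and 0.008 m and y of cover in the frame of tray between -0.008 and 0.008 m and angle between the z axis of cover and the z axis of tray, either way round below 0.03 rad and x of tray in the frame of bay above 0.116 m and y of tray in the frame of bay between -0.012 and 0.012 m and angle between the x axis of tray and the x axis of bay, either way round below 0.08 rad and angle between tray's own z axis and vertical below 0.05 rad and value of joint catch below 0.08 rad and linear speed of tray below 0.02 m/s and angle between each of can_red, can_blue, can_green, can_yellow's own z axis and vertical below 0.1 rad and distance of each of can_red, can_blue, can_green, can_yellow from where it was at the start of the episode below 0.05 m); the robot touches nothing.
It fails at once if a bystander (oil can, drill, wrench, hammer, bearing ring or screwdriver) is moved more than 40 mm (distance of any of oiler, drill, wrench, hammer, bearing, screwdriver from where it was at the start of the episode above 0.04 m).
Of cap_red, cap_blue, cap_green, cap_yellow only 3 to 4 are there at a start; the rules pass over those that are not, and their reading is None.
At some moment in a run one of tray, cover may be knocked a few centimetres aside while the robot is not near it.
Once in a run the grip may slacken for a moment while it holds something.
It also fails if it takes over 210 s, if anything falls off the work surface, if the arm or the gripper's body presses on something with over 40 N, if the wrist force passes 120 N, or if a joint passes its speed limit or range.

## Robot

A 6-joint arm with a two-finger parallel gripper is mounted at the origin on the work surface. World frame = base frame: x ahead of the robot, y to its left, z up, the work surface at z = 0. Lengths are in mm, angles in degrees, forces in N, time in s.
With the tool pointing down it reaches from about 300 to 850 mm from the base axis. Payload 4.2 kg.
Tool frame: the origin (TCP) lies midway between the tips of the shut fingers; the grasp point (between the pads) lies 19 mm behind it; x points along the fingers, y is the direction in which the jaws open and shut, and the axes are right-handed (so a half turn about x gives the same grasp; the last joint's range is limited). The gripper opens to 91 mm and grips with 3 to 60 N. Pads are 32 mm wide; open, the fingers measure 118 mm over their backs; the gripper's body (76 mm by 178 mm) begins 60 mm behind the grasp point.
Start: joints at [71.276, 18.312, 89.639, -0, 72.044, -1.146], TCP at [173.658, 548.166, 213.976] pointing down, gripper open.
Joint ranges: [-177.97, 177.97], [-48.28, 115.42], [12.27, 149.76], [-77.06, 257.06], [2.81, 150.46], [-146.56, 146.56]. Speed limits (degrees/s): [147.25, 147.25, 180, 180, 180, 180].

## Interface

Orientations are given as [roll, pitch, yaw] about the fixed x, y, z axes, in that order (R = Rz(yaw) Ry(pitch) Rx(roll)).
In Python, from workcell import * gives the robot as it stands.
- The arm moves only by the shell command python3 -m handwheel 'ROWS' [FORCE]. ROWS is a JSON object of lists of equal length, an entry for each row: "gripper": the closure, from 0 (fully open) to 1 (shut); "offset": the shift along the tool's x, y, z in mm, a list of three; "rot": the turn, a rotation vector about the tool's x, y, z in degrees, a list of three. A call has 1 to 5 rows; each row is the pose to reach, as a shift and turn from the pose commanded when the call began, along the tool's axes at that moment; what a row does not reach only later rows make up. A row lasts 1/12 s, in which the tool goes at most 41.7 mm and 7.16 degrees, less where a joint would pass 70% of its speed; a pose out of reach is approached as far as the arm can. A call with a gripper value outside its range is refused whole. The fingers move at their own pace and stop on an object; FORCE is the grip in N (left out, the last holds). Time passes only in rows, so rows that repeat a pose let the fingers close. It gives the time, the measured TCP pose, the force and the opening at its end, in the units of the state.
- state(): the state, without advancing time (a new reading comes with each control period).
- grab_frame(name): name is "scene" or "top" or "wrist"; returns the picture (420x560x3 uint8, red, green, blue); there is no depth.
- camera_params(name): a dict with "fx", "fy", "cx", "cy" (pixels), "position" and "attitude" of the camera in the world; the wrist camera has in their place "hand_eye" (4x4, takes a point from camera to tool coordinates, whose origin is the TCP and whose axes are the tool frame's). Camera axes: x right, y up, looking along -z (the intrinsics and any distortion apply to the point x, -y, -z); pixel columns grow to the right and rows downward; lengths in mm; the calibration is good to about 2 mm. The wrist camera is an equidistant fisheye: a pixel r from the principal point sees the ray r / f radians off the axis. A picture is of the moment at which its call begins: read the wrist's pose just before it. camera_params takes no time and is no camera call.
- job_done(): hands the job in, once; it reports no verdict.
The state is a dict: "time_s": time; "qpos": joint angles; "qvel": joint speeds; "effort": joint torques, N m; "ee_pos": TCP position; "ee_rot": TCP orientation; "force": force on the tool from outside, world axes, zero at the start; "torque": the same for the moment, N m; "gripper_width": finger opening in mm.
Only numpy, scipy, OpenCV 4.12 (cv2) and the standard library are available. Lean on these libraries where they do the work, as an engineer would, in place of code of your own. Each camera call takes 0.05 s, during which the arm holds its last target.

## Working session

There is one attempt and no reset: what is moved stays moved. The work goes in short steps, Python scripts to look and compute and a shell command to move; the robot and the scene stay as the last step left them, time stands still between calls to the robot, and variables do not carry over. Pictures are saved under pics/ and viewed, and the job is handed in when it is done.

```bash
ls -la; mkdir -p pics
python3 - <<'E'
from workcell import *
import cv2
print(state())
for n in ["scene","top","wrist"]:
    print(n,camera_params(n))
    im=grab_frame(n); cv2.imwrite(f"pics/{n}0.png",im[:,:,::-1])
E
```

```text
total 12
drwxr-xr-x  3 agent agent 4096 Dec  6 12:50 .
drwxr-xr-x 23 root  root  4096 Dec  6 12:49 ..
drwxr-xr-x  2 agent agent 4096 Dec  6 12:50 pics
{'time_s': 0.0, 'qpos': array([ 7.12744884e+01,  1.83497668e+01,  8.97064663e+01, -7.74804931e-04,
        7.20410182e+01, -1.14642867e+00]), 'qvel': array([ 0.04124317, -0.01092479,  0.07840758, -0.05973583, -0.03685295,
        0.15592486]), 'effort': array([ 1.16214629e-03, -4.12462056e+01, -2.31983739e+01,  7.27124722e-02,
        4.60103306e-02, -1.41162245e-04]), 'ee_pos': array([173.51262627, 547.6785848 , 213.13863697]), 'ee_rot': array([ -90.71243935,   89.9027459 , -108.29128277]), 'force': array([ 0.45248705,  0.42276289, -0.43022346]), 'torque': array([-0.03262849, -0.01491692,  0.00836992]), 'gripper_width': 91.10857311848945}
scene {'fx': 399.5867265875772, 'fy': 399.5867265875772, 'cx': 275.44335036847446, 'cy': 202.30647508872218, 'position': array([1293.07283597, -630.68915874,  783.77389281]), 'attitude': array([55.26770593,  0.63489798, 46.86197614])}
top {'fx': 391.39031789202835, 'fy': 391.39031789202835, 'cx': 272.4063368355893, 'cy': 208.8997875580326, 'position': array([ 431.66289299,   52.97046721, 1025.24286301]), 'attitude': array([  7.7933038 ,   0.15432192, -91.58348797])}
wrist {'fx': 325.19226210127806, 'fy': 325.19226210127806, 'cx': 281.1950356711759, 'cy': 214.2858601843401, 'hand_eye': array([[ 1.32539543e-03,  2.52994954e-01, -9.67466690e-01,
        -1.71271659e+02],
       [ 9.99998854e-01,  3.72171717e-04,  1.46728719e-03,
         3.10334730e-01],
       [ 7.31279994e-04, -9.67467527e-01, -2.52994171e-01,
        -7.00223492e+01],
       [ 0.00000000e+00,  0.00000000e+00,  0.00000000e+00,
         1.00000000e+00]])}
```

View pics/top0.png

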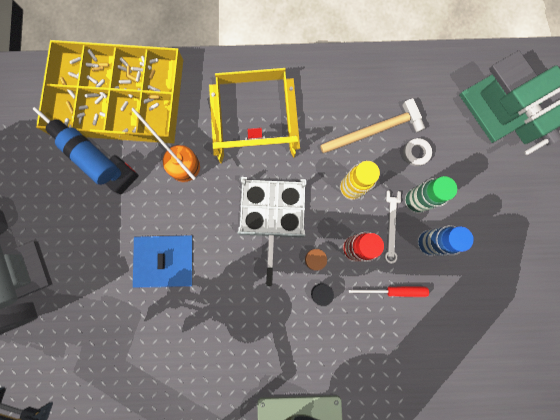

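View pics/scene0.png

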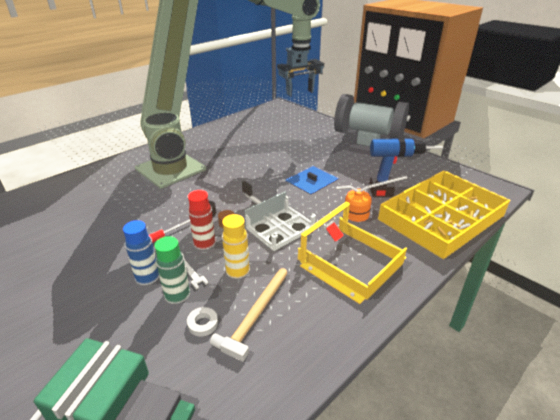

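View pics/wrist0.png

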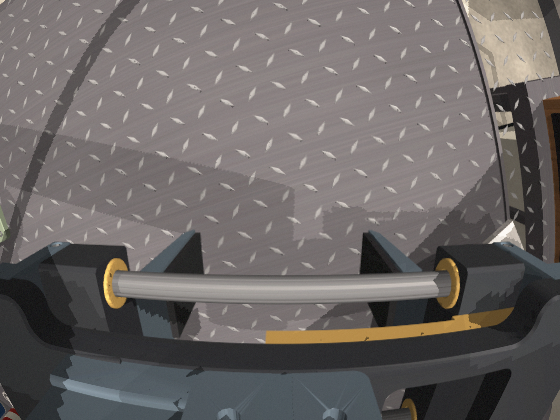

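```bash
cat > h.py <<'E'
from workcell import *
import numpy as np, cv2
from scipy.spatial.transform import Rotation as R
def Rw(a): return R.from_euler('xyz',a,degrees=True).as_matrix()
def ray(n,u,v,st=None):
    c=camera_params(n)
    x=(u-c['cx'])/c['fx']; y=(v-c['cy'])/c['fy']
    if n=='wrist':
        r=np.hypot(x,y); k=np.tan(r)/r if r>0 else 1
        d=np.array([np.sin(r)*x/r,-np.sin(r)*y/r,-np.cos(r)])
        H=c['hand_eye']; T=Rw(st['ee_rot'])
        o=st['ee_pos']+T@H[:3,3]; return o,T@H[:3,:3]@d
    return c['position'],Rw(c['attitude'])@np.array([x,-y,-1])
def atz(n,u,v,z,st=None):
    o,d=ray(n,u,v,st); return o+d*(z-o[2])/d[2]
def proj(n,p,st=None):
    c=camera_params(n)
    if n=='wrist':
        H=c['hand_eye'];T=Rw(st['ee_rot'])
        q=H[:3,:3].T@(T.T@(np.array(p)-st['ee_pos'])-H[:3,3])
        th=np.arctan2(np.hypot(q[0],q[1]),-q[2]); ph=np.array([q[0],-q[1]])/np.hypot(q[0],q[1])
        return np.array([c['cx'],c['cy']])+c['fx']*th*ph
    q=Rw(c['attitude']).T@(np.array(p)-c['position'])
    return np.array([c['cx']+c['fx']*q[0]/-q[2],c['cy']-c['fy']*q[1]/-q[2]])
def tri(n1,p1,n2,p2,st=None):
    o1,d1=ray(n1,*p1,st=st);o2,d2=ray(n2,*p2,st=st)
    A=np.stack([d1,-d2],1);t=np.linalg.lstsq(A,o2-o1,rcond=None)[0]
    a=o1+t[0]*d1;b=o2+t[1]*d2
    return (a+b)/2,np.linalg.norm(a-b)
def shot(n,name,box=None,k=1):
    st=state(); im=grab_frame(n)
    if box: im=im[box[1]:box[3],box[0]:box[2]]
    if k!=1: im=cv2.resize(im,None,fx=k,fy=k,interpolation=cv2.INTER_CUBIC)
    cv2.imwrite(f"pics/{name}.png",im[:,:,::-1]); return st
E
python3 - <<'E'
import cv2
a=cv2.imread('pics/top0.png')
cv2.imwrite('pics/t_a.png',cv2.resize(a[140:310,300:500],None,fx=4,fy=3.5 and 4,interpolation=cv2.INTER_CUBIC)[:600])
cv2.imwrite('pics/t_b.png',cv2.resize(a[60:290,125:320],None,fx=2.6,fy=2.6,interpolation=cv2.INTER_CUBIC))
b=cv2.imread('pics/scene0.png')
cv2.imwrite('pics/s_a.png',cv2.resize(b[170:320,110:300],None,fx=4,fy=4,interpolation=cv2.INTER_CUBIC))
E
```

```text
(no output)
```

View pics/t_a.png

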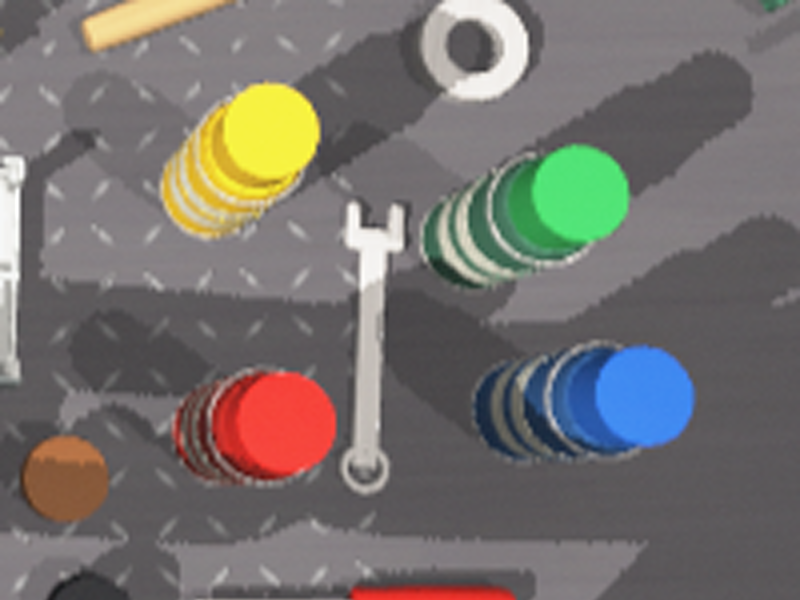

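View pics/t_b.png

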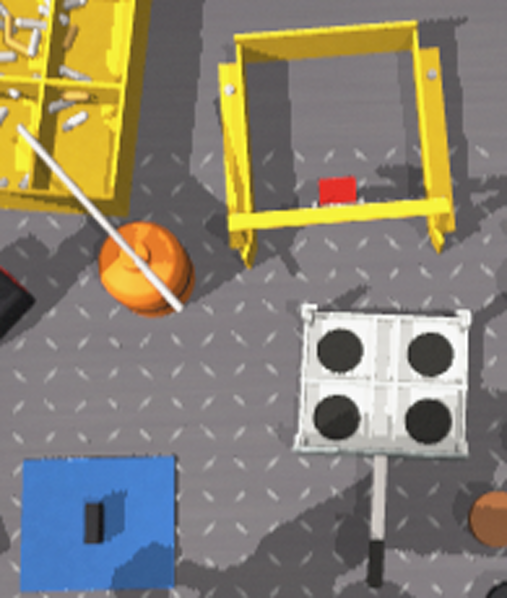

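View pics/s_a.png

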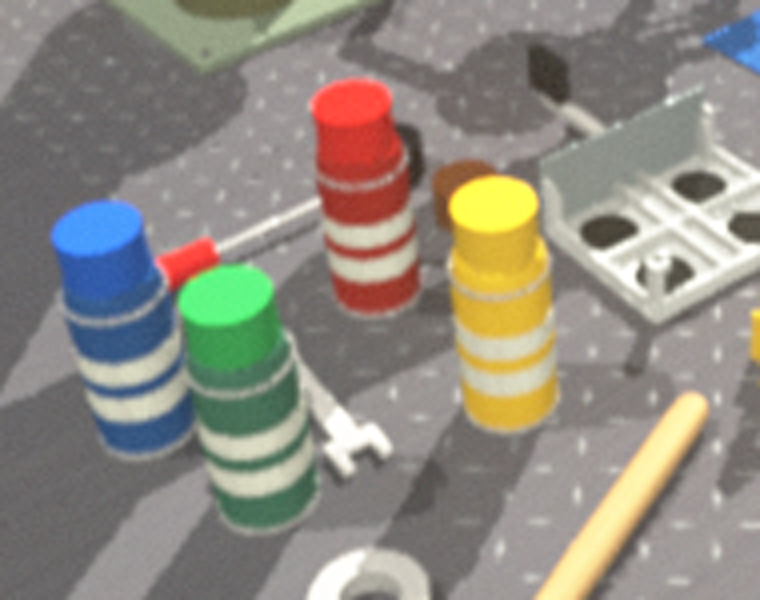

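Run:
```python
from h import *
for n,u,v in [('yellow',367.5,173.2),('green',445,188.2),('red',369.8,246),('blue',461.2,239)]:
    p=atz('top',u,v,171); print(n,p.round(1), proj('scene',p).round(1))
print(Rw(state()['ee_rot']).round(3))
a=cv2.imread('pics/top0.png')
cv2.imwrite('pics/t_c.png',cv2.resize(a[170:300,225:325],None,fx=4.6,fy=4.6,interpolation=cv2.INTER_CUBIC))
cv2.imwrite('pics/t_d.png',cv2.resize(a[60:165,200:310],None,fx=5.5,fy=5.5,interpolation=cv2.INTER_CUBIC))
cv2.imwrite('pics/t_e.png',cv2.resize(a[225:300,125:205],None,fx=7,fy=7,interpolation=cv2.INTER_CUBIC))
b=cv2.imread('pics/scene0.png')
cv2.imwrite('pics/s_b.png',cv2.resize(b[170:310,230:420],None,fx=4.2,fy=4.2,interpolation=cv2.INTER_CUBIC))
```

```text
yellow [ 623.  -162.1  171. ] [232.4 219.4]
green [ 584.2 -331.6  171. ] [165.5 242.4]
red [ 461.3 -157.3  171. ] [197.9 193.5]
blue [ 471. -357.  171.] [133.1 225.7]
[[-0.     0.302  0.953]
 [-0.001  0.953 -0.302]
 [-1.    -0.001  0.   ]]
```

View pics/t_c.png

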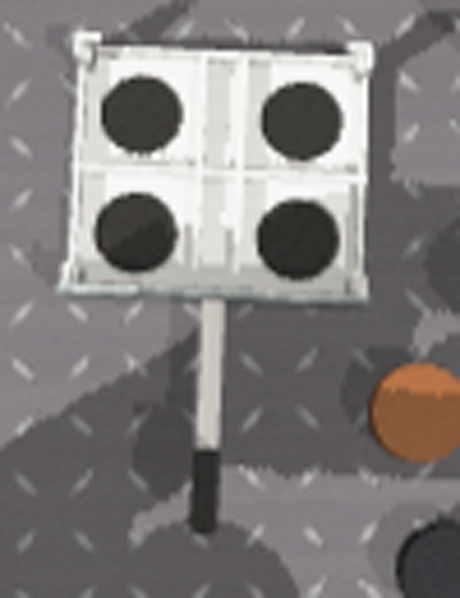

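View pics/t_d.png

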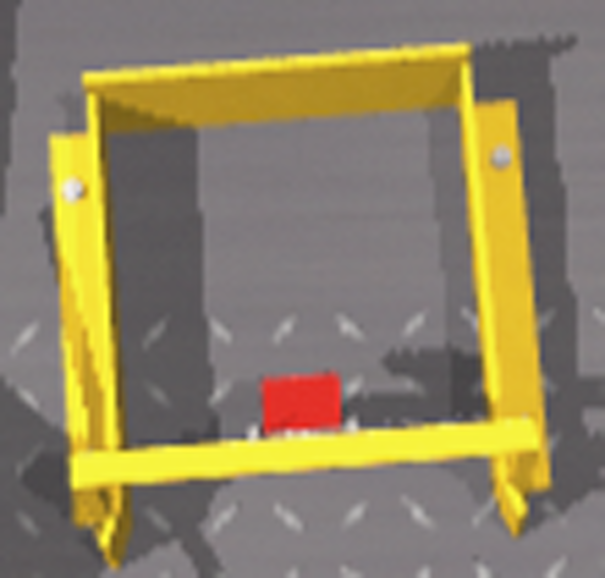

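View pics/t_e.png

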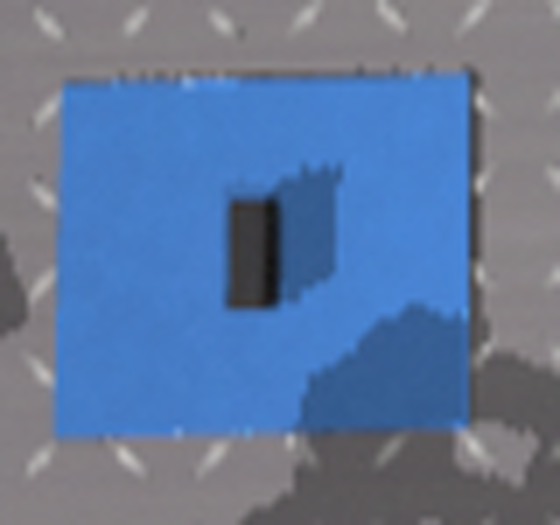

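View pics/s_b.png

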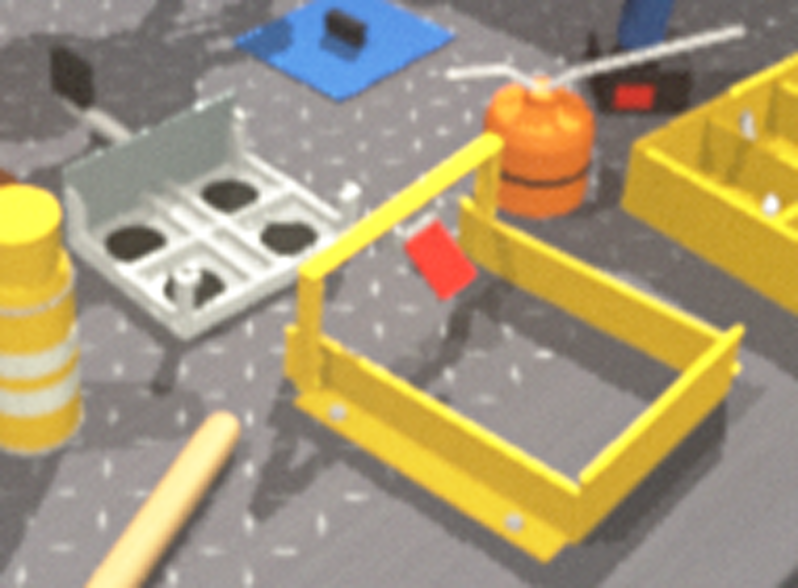

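```bash
cat >> h.py <<'E'
def fit2(local,world):
    L=np.array(local,float);W=np.array(world,float)[:,:2]
    lc=L.mean(0);wc=W.mean(0)
    a,b=L-lc,W-wc
    th=np.arctan2((a[:,0]*b[:,1]-a[:,1]*b[:,0]).sum(),(a*b).sum())
    Rm=np.array([[np.cos(th),-np.sin(th)],[np.sin(th),np.cos(th)]])
    t=wc-Rm@lc
    return t,np.degrees(th),(W-(L@Rm.T+t))
E
python3 - <<'E'
from h import *
px=lambda l,s,o:[(x/s+o[0],y/s+o[1]) for x,y in l]
P=px([(142,114),(302,121),(136,232),(298,239)],4.6,(225,170))
W=[atz('top',*p,4) for p in P]
t,th,r=fit2([(34,46),(34,-46),(-34,46),(-34,-46)],W); print('tray',t.round(1),th.round(2),r.round(1))
h=atz('top',*px([(204,517)],4.6,(225,170))[0],84);print('handle rear',h)
# cover
P=px([(64,84),(470,74),(55,437),(469,430)],7,(125,225))
W=[atz('top',*p,4) for p in P]
t,th,r=fit2([(65,76),(65,-76),(-65,76),(-65,-76)],W); print('cover',t.round(1),th.round(2),r.round(1))
P=px([(230,203),(276,203),(228,305),(274,305)],7,(125,225))
print('grip',np.mean([atz('top',*p,26) for p in P],0))
# bay
P=px([(72,470),(540,434),(85,80),(470,49)],5.5,(200,60))
Z=[103,103,42,42]
for p,z in zip(P,Z): print(atz('top',*p,z).round(1))
E
```

```text
tray [573.  51.] -4.07 [[ 0.2  0.1]
 [ 0.1 -0. ]
 [-0.1  0.2]
 [-0.2 -0.3]]
handle rear [385.2348089   64.03092437  84.        ]
cover [442.3 339.2] -0.33 [[-0.2 -0.2]
 [ 0.2  0.4]
 [ 0.4 -0.2]
 [-0.4 -0. ]]
grip [442.54207635 337.60169655  26.        ]
[717.7 191.9 103. ]
[728.3 -15.6 103. ]
[931.3 193.5  42. ]
[941.8   6.7  42. ]
```

```bash
cat >> h.py <<'E'
def go(p,psi):
    s=state();T=Rw(s['ee_rot']);c,sn=np.cos(np.radians(psi)),np.sin(np.radians(psi))
    G=np.array([[0,-sn,c],[0,c,sn],[-1,0,0]])
    off=T.T@(np.array(p)-s['ee_pos']);rv=np.degrees(R.from_matrix(T.T@G).as_rotvec())
    print('t',round(s['time_s'],2),'pos',s['ee_pos'].round(1),'F',s['force'].round(1),'w',round(s['gripper_width'],1))
    print('offset',off.round(1),'rows>=',np.ceil(np.linalg.norm(off)/41.7),'rot',rv.round(1))
E
python3 -c "
from h import *
go([461.3,-157.3,240],-4)"
```

```text
t 0.15 pos [173.5 547.8 213.3] F [-0.9 -0.8 -0.5] w 91.2
offset [ -25.9 -585.3  487.2] rows>= 19.0 rot [-13.6  -0.    0.1]
```

```bash
python3 -m handwheel '{"gripper":[0,0,0,0,0],"offset":[[-10,-31,25],[-20,-62,51],[-26,-92,77],[-26,-123,102],[-26,-154,128]],"rot":[[-3,0,0],[-7,0,0],[-13.6,0,0],[-13.6,0,0],[-13.6,0,0]]}' 20; python3 -c "
from h import *
go([461.3,-157.3,240],-4)"
```

```text
time_s: 0.57
ee_pos: [249.4, 361.1, 240.1]
ee_rot: [42.2, 90.0, 38.3]
force: [0.3, -1.0, 0.0]
gripper_width: 91.3
t 0.57 pos [249.4 361.1 240.1] F [ 0.3 -1.   0. ] w 91.3
offset [  -0.  -502.7  246.7] rows>= 14.0 rot [ 0.1  0.  -0. ]
```

```bash
python3 -m handwheel '{"gripper":[0,0,0,0,0],"offset":[[0,-36,17.6],[0,-72,35],[0,-108,53],[0,-144,71],[0,-180,88]],"rot":[[0,0,0],[0,0,0],[0,0,0],[0,0,0],[0,0,0]]}'
python3 -m handwheel '{"gripper":[0,0,0,0,0],"offset":[[0,-36,17.6],[0,-72,35],[0,-108,53],[0,-144,71],[0,-180,88]],"rot":[[0,0,0],[0,0,0],[0,0,0],[0,0,0],[0,0,0]]}'
python3 -c "
from h import *
go([461.3,-157.3,240],-4)"
```

```text
time_s: 0.98
ee_pos: [324.6, 175.2, 240.0]
ee_rot: [23.3, 90.0, 19.4]
force: [0.2, -0.2, 0.2]
gripper_width: 91.6
time_s: 1.4
ee_pos: [400.0, -10.7, 240.0]
ee_rot: [29.2, 90.0, 25.2]
force: [1.4, 0.3, -0.1]
gripper_width: 91.1
t 1.4 pos [400.  -10.7 240. ] F [ 1.4  0.3 -0.1] w 91.1
offset [  -0.  -142.    71.4] rows>= 4.0 rot [-0.  0. -0.]
```

```bash
python3 -m handwheel '{"gripper":[0,0,0,0,0],"offset":[[0,-35,18],[0,-71,36],[0,-106,53],[0,-142,71.4],[0,-142,71.4]],"rot":[[0,0,0],[0,0,0],[0,0,0],[0,0,0],[0,0,0]]}'
python3 -c "
from h import *
s=shot('wrist','w1')
go([461.3,-157.3,151],-4)
print(proj('wrist',[461.3,-157.3,171],s))"
```

```text
time_s: 1.82
ee_pos: [463.6, -161.2, 239.3]
ee_rot: [-61.2, 89.8, -65.5]
force: [-0.3, -0.6, 0.4]
gripper_width: 91.4
t 1.87 pos [ 461.9 -158.   239.1] F [ 0.2  0.5 -0.6] w 91.3
offset [88.1  0.7 -0.6] rows>= 3.0 rot [-0.2 -0.   0. ]
[286.68493181 220.27674358]
```

View pics/w1.png

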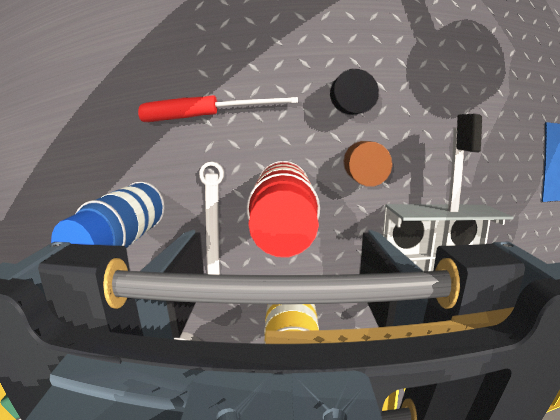

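```bash
python3 -m handwheel '{"gripper":[0,0,0,0,0],"offset":[[30,0.7,0],[60,0.7,0],[88,0.7,0],[88,0.7,0],[88,0.7,0]],"rot":[[0,0,0],[0,0,0],[0,0,0],[0,0,0],[0,0,0]]}'
python3 -m handwheel '{"gripper":[1,1,1,1,1],"offset":[[0,0,0],[0,0,0],[0,0,0],[0,0,0],[0,0,0]],"rot":[[0,0,0],[0,0,0],[0,0,0],[0,0,0],[0,0,0]]}' 20
python3 -m handwheel '{"gripper":[1,1,1,1,1],"offset":[[0,0,0],[0,0,0],[0,0,0],[0,0,0],[0,0,0]],"rot":[[0,0,0],[0,0,0],[0,0,0],[0,0,0],[0,0,0]]}' 20
```

```text
time_s: 2.28
ee_pos: [460.1, -153.3, 151.3]
ee_rot: [158.2, 89.8, 154.3]
force: [0.5, 0.2, 0.1]
gripper_width: 91.4
time_s: 2.7
ee_pos: [461.6, -154.7, 152.8]
ee_rot: [-15.2, 89.9, -19.2]
force: [0.2, 0.4, -0.2]
gripper_width: 60.8
time_s: 3.12
ee_pos: [461.6, -155.0, 152.4]
ee_rot: [-33.3, 89.9, -37.2]
force: [0.1, -2.0, 3.8]
gripper_width: 52.8
```

```bash
python3 -m handwheel '{"gripper":[1,1,1,1,1],"offset":[[-15,0,0],[-40,0,0],[-65,0,0],[-90,0,0],[-90,0,0]],"rot":[[0,0,0],[0,0,0],[0,0,0],[0,0,0],[0,0,0]]}'
python3 -c "
from h import *
s=shot('wrist','w2'); shot('top','top2')
t=np.array([573,51.]);th=np.radians(-4.07)
Rm=np.array([[np.cos(th),-np.sin(th)],[np.sin(th),np.cos(th)]])
print(t+Rm@[-34,-46])
go([*(t+Rm@[-34,-46]),240],-4)"
```

```text
time_s: 3.53
ee_pos: [463.5, -155.0, 246.2]
ee_rot: [-9.1, 89.5, -13.1]
force: [-0.0, -0.5, 0.4]
gripper_width: 52.5
[535.82088712   7.5291642 ]
t 3.63 pos [ 461.2 -154.3  242. ] F [-0.6 -0.6 -0.6] w 52.8
offset [  2.1 166.6  63.2] rows>= 5.0 rot [ 0.  0. -0.]
```

View pics/w2.png

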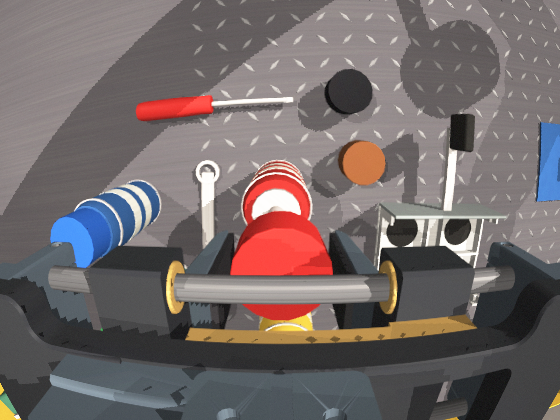

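View pics/top2.png

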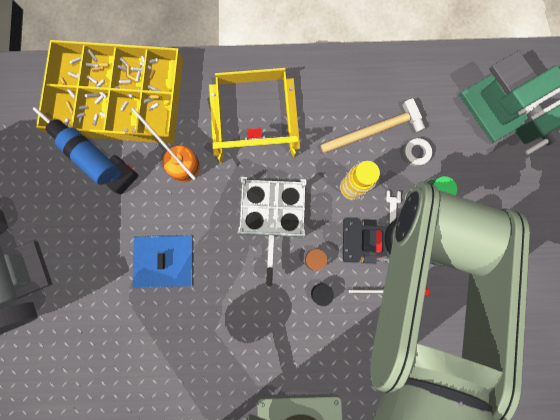

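```bash
python3 -m handwheel '{"gripper":[1,1,1,1,1],"offset":[[0,33,13],[0,67,26],[0,100,39],[0,133,51],[0,166.6,63.2]],"rot":[[0,0,0],[0,0,0],[0,0,0],[0,0,0],[0,0,0]]}'
python3 -m handwheel '{"gripper":[1,1,1,1,1],"offset":[[30,0,0],[60,0,0],[90,0,0],[120,0,0],[150,0,0]],"rot":[[0,0,0],[0,0,0],[0,0,0],[0,0,0],[0,0,0]]}'
python3 -c "
from h import *
s=shot('wrist','w3')
go([535.8,7.5,22],-4)"
```

```text
time_s: 4.05
ee_pos: [535.0, 8.9, 239.7]
ee_rot: [177.6, 89.8, 173.6]
force: [0.8, 0.1, -0.6]
gripper_width: 53.0
time_s: 4.47
ee_pos: [533.9, 7.7, 88.7]
ee_rot: [176.4, 89.8, 172.5]
force: [0.2, 0.5, -0.4]
gripper_width: 52.8
t 4.52 pos [529.7   7.6  83.1] F [-2.2 -0.5 -4.5] w 52.8
offset [61.   0.3  7.1] rows>= 2.0 rot [ 0.  -0.9  0. ]
```

View pics/w3.png

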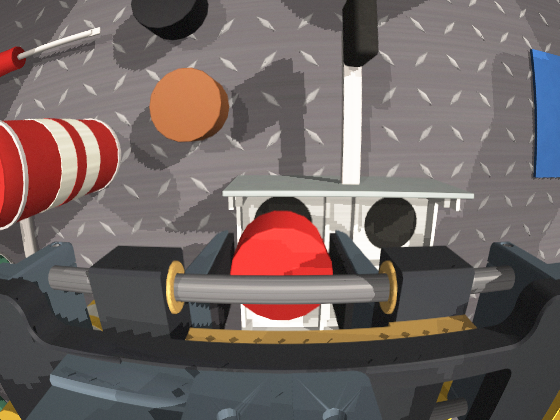

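```bash
python3 -m handwheel '{"gripper":[1,1],"offset":[[0,0,0],[0,0,0]],"rot":[[0,0,0],[0,0,0]]}'
python3 -c "
from h import *
go([535.8,7.5,22],-4)"
```

```text
time_s: 4.68
ee_pos: [535.5, 7.3, 91.6]
ee_rot: [173.5, 89.9, 169.5]
force: [0.5, 0.4, -0.3]
gripper_width: 53.1
t 4.68 pos [535.5   7.3  91.6] F [ 0.5  0.4 -0.3] w 53.1
offset [69.6  0.2  0.4] rows>= 2.0 rot [ 0.  -0.1 -0. ]
```

```bash
python3 -m handwheel '{"gripper":[1,1,1,1,1],"offset":[[20,0,0],[40,0,0],[60,0,0],[69,0,0],[69,0,0]],"rot":[[0,0,0],[0,0,0],[0,0,0],[0,0,0],[0,0,0]]}'
python3 -m handwheel '{"gripper":[1,1],"offset":[[0,0,0],[0,0,0]],"rot":[[0,0,0],[0,0,0]]}'
```

```text
time_s: 5.1
ee_pos: [535.5, 7.2, 22.6]
ee_rot: [177.8, 89.9, 173.8]
force: [-0.7, -0.2, -0.1]
gripper_width: 53.2
time_s: 5.27
ee_pos: [537.3, 7.3, 24.6]
ee_rot: [5.6, 89.8, 1.7]
force: [0.3, -0.3, 0.1]
gripper_width: 52.8
```

```bash
python3 -m handwheel '{"gripper":[0.25,0.25,0.25,0.25],"offset":[[1,0,0],[1,0,0],[1,0,0],[1,0,0]],"rot":[[0,0,0],[0,0,0],[0,0,0],[0,0,0]]}'
python3 -m handwheel '{"gripper":[0.25,0.25,0.25,0.25,0.25],"offset":[[-20,0,0],[-60,0,0],[-100,0,0],[-140,0,0],[-180,0,0]],"rot":[[0,0,0],[0,0,0],[0,0,0],[0,0,0],[0,0,0]]}'
python3 -m handwheel '{"gripper":[0,0],"offset":[[-30,0,0],[-38,0,0]],"rot":[[0,0,0],[0,0,0]]}'
python3 -c "
from h import *
s=shot('wrist','w4')
go([623,-162.1,240],-4)"
```

```text
time_s: 5.6
ee_pos: [536.1, 7.3, 22.4]
ee_rot: [7.9, 89.9, 4.0]
force: [0.9, -0.4, 0.0]
gripper_width: 68.5
time_s: 6.02
ee_pos: [535.3, 7.3, 204.0]
ee_rot: [58.5, 90.0, 54.6]
force: [1.6, -0.4, -0.6]
gripper_width: 68.1
time_s: 6.18
ee_pos: [538.3, 7.2, 246.0]
ee_rot: [3.9, 89.4, -0.1]
force: [-0.0, -0.8, 1.0]
gripper_width: 79.0
t 6.23 pos [538.    7.2 244.9] F [0.8 0.  1.4] w 83.0
offset [   5.7 -163.    96.5] rows>= 5.0 rot [ 0.   0.5 -0. ]
```

View pics/w4.png

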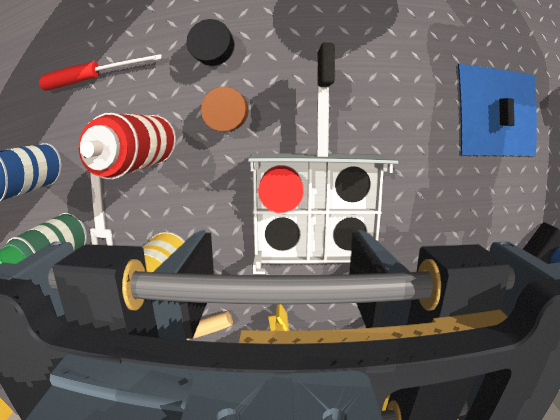

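Red cap stands in its pocket (281,189); the red can's nozzle is bare. Now the yellow.

```bash
python3 -m handwheel '{"gripper":[0,0,0,0,0],"offset":[[0,-33,19],[0,-65,38],[0,-98,58],[0,-130,78],[0,-163,98]],"rot":[[0,0,0],[0,0,0],[0,0,0],[0,0,0],[0,0,0]]}'
python3 -m handwheel '{"gripper":[0,0],"offset":[[0,0,0],[0,0,0]],"rot":[[0,0,0],[0,0,0]]}'
python3 -c "
from h import *
s=shot('wrist','w5')
go([623,-162.1,151.5],-4)
print(proj('wrist',[623,-162.1,171],s))"
```

```text
time_s: 6.65
ee_pos: [622.0, -163.4, 237.8]
ee_rot: [163.2, 89.8, 159.2]
force: [-0.1, 0.1, 0.0]
gripper_width: 91.0
time_s: 6.82
ee_pos: [621.8, -163.6, 236.9]
ee_rot: [164.0, 89.7, 159.9]
force: [-0.1, 0.9, -0.2]
gripper_width: 91.6
t 6.87 pos [ 621.4 -162.2  237.6] F [ 0.2 -0.4 -0.9] w 91.4
offset [86.1  0.1  1.9] rows>= 3.0 rot [-0.1 -0.2 -0.1]
[283.54005374 226.26584588]
```

View pics/w5.png

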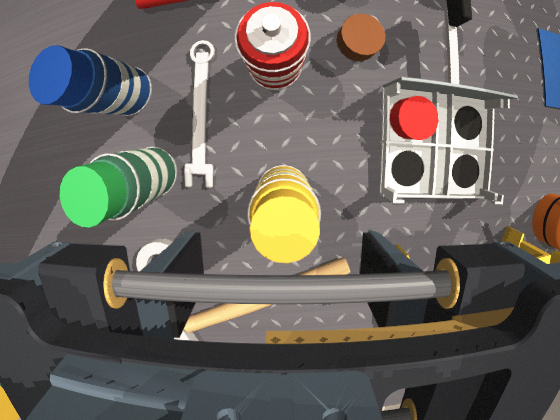

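```bash
python3 -m handwheel '{"gripper":[0,0,0,0,0],"offset":[[30,0.7,1],[60,0.7,1.5],[86,0.7,1.5],[86,0.7,1.5],[86,0.7,1.5]],"rot":[[0,0,0],[0,0,0],[0,0,0],[0,0,0],[0,0,0]]}'
python3 -m handwheel '{"gripper":[1,1,1,1,1],"offset":[[0,0,0],[0,0,0],[0,0,0],[0,0,0],[0,0,0]],"rot":[[0,0,0],[0,0,0],[0,0,0],[0,0,0],[0,0,0]]}' 20
python3 -m handwheel '{"gripper":[1,1,1,1],"offset":[[0,0,0],[0,0,0],[0,0,0],[0,0,0]],"rot":[[0,0,0],[0,0,0],[0,0,0],[0,0,0]]}' 20
python3 -m handwheel '{"gripper":[1,1,1,1,1],"offset":[[-15,0,0],[-40,0,0],[-65,0,0],[-88,0,0],[-88,0,0]],"rot":[[0,0,0],[0,0,0],[0,0,0],[0,0,0],[0,0,0]]}'
python3 -m handwheel '{"gripper":[1,1],"offset":[[0,0,0],[0,0,0]],"rot":[[0,0,0],[0,0,0]]}'
python3 -c "
from h import *
t=np.array([573,51.]);th=np.radians(-4.07)
Rm=np.array([[np.cos(th),-np.sin(th)],[np.sin(th),np.cos(th)]])
shot('wrist','w6'); shot('top','top6')
p=(t+Rm@[34,-46]);print(p)
go([*p,240],-4)"
```

```text
time_s: 7.28
ee_pos: [622.4, -159.9, 152.8]
ee_rot: [163.7, 89.8, 159.8]
force: [-0.1, 1.2, -0.4]
gripper_width: 91.0
time_s: 7.7
ee_pos: [624.2, -161.7, 154.9]
ee_rot: [-9.0, 89.9, -12.9]
force: [0.2, -0.2, -1.0]
gripper_width: 60.7
time_s: 8.03
ee_pos: [624.0, -161.6, 154.5]
ee_rot: [-2.8, 90.0, -6.8]
force: [-0.4, 0.6, 3.8]
gripper_width: 52.8
time_s: 8.45
ee_pos: [626.0, -162.2, 247.0]
ee_rot: [-11.4, 89.5, -15.3]
force: [-0.1, -0.2, 0.5]
gripper_width: 53.0
time_s: 8.62
ee_pos: [623.2, -161.4, 240.6]
ee_rot: [165.6, 89.9, 161.6]
force: [-0.1, 0.4, -0.1]
gripper_width: 52.5
[603.64939671   2.70285224]
t 8.72 pos [ 623.  -161.3  240. ] F [ 0.2  0.7 -0.7] w 52.7
offset [  0.2 162.3 -30.7] rows>= 4.0 rot [ 0.  -0.2 -0. ]
```

View pics/w6.png

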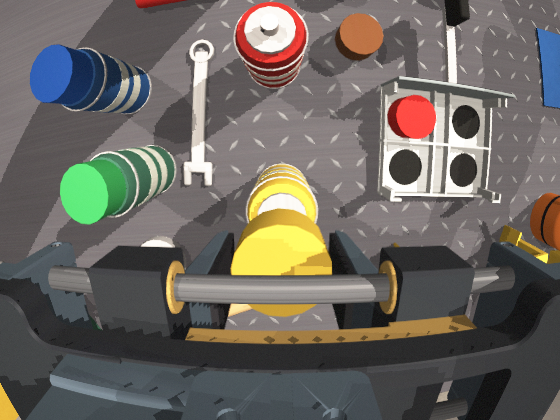

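View pics/top6.png

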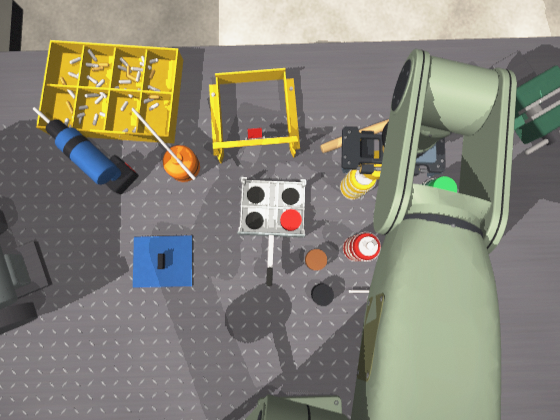

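```bash
python3 -m handwheel '{"gripper":[1,1,1,1,1],"offset":[[0,33,-6],[0,67,-12],[0,100,-19],[0,133,-25],[0,162,-30.7]],"rot":[[0,0,0],[0,0,0],[0,0,0],[0,0,0],[0,0,0]]}'
python3 -m handwheel '{"gripper":[1,1,1,1,1],"offset":[[30,0,0],[60,0,0],[90,0,0],[120,0,0],[150,0,0]],"rot":[[0,0,0],[0,0,0],[0,0,0],[0,0,0],[0,0,0]]}'
python3 -m handwheel '{"gripper":[1,1,1],"offset":[[0,0,0],[0,0,0],[0,0,0]],"rot":[[0,0,0],[0,0,0],[0,0,0]]}'
python3 -c "
from h import *
s=shot('wrist','w7')
go([603.6,2.7,25],-4)"
```

```text
time_s: 9.13
ee_pos: [603.4, 4.1, 240.4]
ee_rot: [171.7, 89.8, 167.7]
force: [-0.5, 0.5, -0.5]
gripper_width: 53.1
time_s: 9.55
ee_pos: [603.3, 2.4, 89.4]
ee_rot: [-178.3, 89.9, 177.8]
force: [-0.2, 0.1, 0.3]
gripper_width: 53.6
time_s: 9.8
ee_pos: [605.3, 2.2, 93.0]
ee_rot: [4.7, 89.9, 0.7]
force: [-0.1, -0.8, 0.3]
gripper_width: 52.6
t 9.85 pos [605.8   2.1  93.7] F [ 0.1 -0.1  0.9] w 52.9
offset [68.7  0.4 -2.5] rows>= 2.0 rot [ 0.   0.2 -0. ]
```

View pics/w7.png

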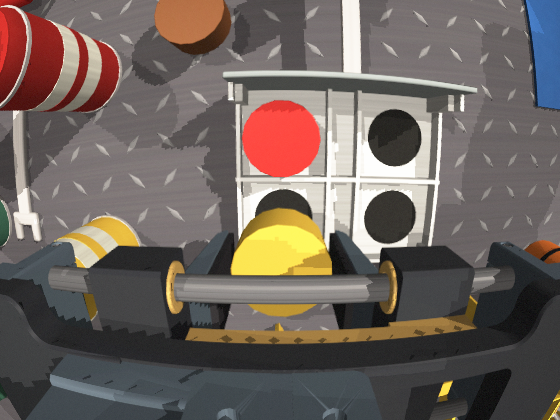

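```bash
python3 -m handwheel '{"gripper":[1,1,1,1,1],"offset":[[20,0,0],[40,0,-1],[60,0,-1],[68,0,-1],[68,0,-1]],"rot":[[0,0,0],[0,0,0],[0,0,0],[0,0,0],[0,0,0]]}'
python3 -m handwheel '{"gripper":[1,1],"offset":[[0,0,0],[0,0,0]],"rot":[[0,0,0],[0,0,0]]}'
```

```text
time_s: 10.27
ee_pos: [603.7, 2.3, 24.1]
ee_rot: [30.7, 90.0, 26.7]
force: [-0.0, -0.2, -0.7]
gripper_width: 52.9
time_s: 10.43
ee_pos: [604.7, 2.2, 25.7]
ee_rot: [4.3, 89.8, 0.3]
force: [-0.7, -0.3, -0.3]
gripper_width: 52.9
```

```bash
python3 -m handwheel '{"gripper":[0.25,0.25,0.25,0.25],"offset":[[0,0,0],[0,0,0],[0,0,0],[0,0,0]],"rot":[[0,0,0],[0,0,0],[0,0,0],[0,0,0]]}'
python3 -m handwheel '{"gripper":[0.25,0.25,0.25,0.25,0.25],"offset":[[-20,0,0],[-60,0,0],[-100,0,0],[-140,0,0],[-180,0,0]],"rot":[[0,0,0],[0,0,0],[0,0,0],[0,0,0],[0,0,0]]}'
python3 -m handwheel '{"gripper":[0,0],"offset":[[-30,0,0],[-36,0,0]],"rot":[[0,0,0],[0,0,0]]}'
python3 -c "
from h import *
s=shot('wrist','w8')
go([584.2,-331.6,240],-4)"
```

```text
time_s: 10.77
ee_pos: [603.6, 2.2, 24.4]
ee_rot: [9.4, 90.0, 5.4]
force: [-0.4, 0.3, 0.2]
gripper_width: 68.7
time_s: 11.18
ee_pos: [603.0, 2.3, 205.9]
ee_rot: [141.2, 90.0, 137.2]
force: [1.7, 0.4, -0.1]
gripper_width: 68.5
time_s: 11.35
ee_pos: [606.1, 2.2, 246.8]
ee_rot: [3.3, 89.3, -0.7]
force: [0.8, -0.5, 0.3]
gripper_width: 78.8
t 11.4 pos [605.4   2.2 245. ] F [ 0.4 -0.5  0.5] w 82.8
offset [   4.8 -334.5    1.9] rows>= 9.0 rot [ 0.   0.5 -0. ]
```

View pics/w8.png

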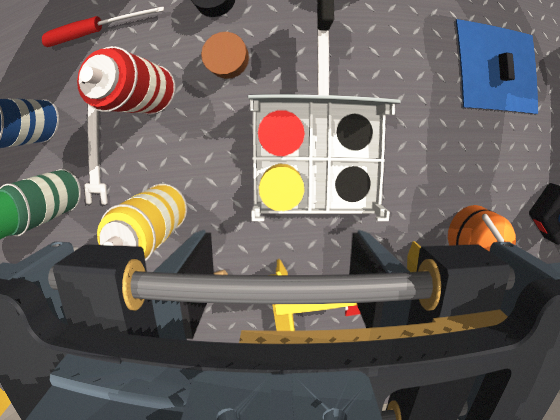

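Yellow is placed (281,188). Next green.

```bash
python3 -m handwheel '{"gripper":[0,0,0,0,0],"offset":[[0,-37,0],[0,-75,0],[0,-112,0],[0,-150,0],[0,-187,0]],"rot":[[0,0,0],[0,0,0],[0,0,0],[0,0,0],[0,0,0]]}'
python3 -m handwheel '{"gripper":[0,0,0,0,0],"offset":[[0,-37,1],[0,-74,2],[0,-111,3],[0,-147,3.5],[0,-147,3.5]],"rot":[[0,0,0],[0,0,0],[0,0,0],[0,0,0],[0,0,0]]}'
python3 -m handwheel '{"gripper":[0,0],"offset":[[0,0,0],[0,0,0]],"rot":[[0,0,0],[0,0,0]]}'
python3 -c "
from h import *
s=shot('wrist','w9')
go([584.2,-331.6,151.5],-4)
print(proj('wrist',[584.2,-331.6,171],s))"
```

```text
time_s: 11.82
ee_pos: [589.2, -185.7, 237.7]
ee_rot: [164.9, 89.8, 160.9]
force: [-0.2, -0.6, -0.4]
gripper_width: 91.2
time_s: 12.23
ee_pos: [581.9, -337.4, 236.6]
ee_rot: [-153.8, 89.8, -158.1]
force: [0.9, 0.2, -0.7]
gripper_width: 91.1
time_s: 12.4
ee_pos: [583.1, -330.5, 238.1]
ee_rot: [140.3, 89.8, 136.3]
force: [0.1, 0.7, -0.3]
gripper_width: 91.1
t 12.45 pos [ 583.5 -330.   238.7] F [0.4 0.7 0.5] w 90.9
offset [87.2 -1.7  1. ] rows>= 3.0 rot [ 0.1 -0.1 -0.1]
[280.07361031 225.72779886]
```

View pics/w9.png

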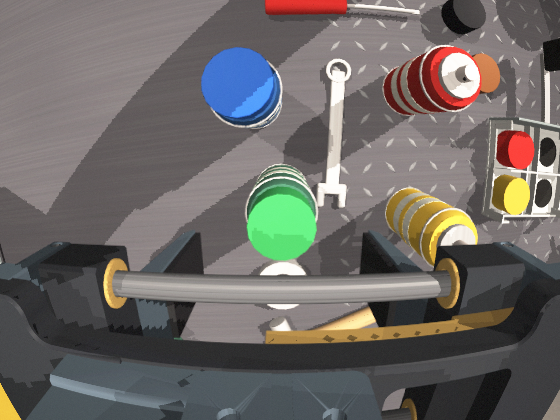

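```bash
python3 -m handwheel '{"gripper":[0,0,0,0,0],"offset":[[30,-0.5,1],[60,-0.5,1],[86,-0.5,1],[87,-0.5,1],[87,-0.5,1]],"rot":[[0,0,0],[0,0,0],[0,0,0],[0,0,0],[0,0,0]]}'
python3 -m handwheel '{"gripper":[1,1,1,1,1],"offset":[[0,0,0],[0,0,0],[0,0,0],[0,0,0],[0,0,0]],"rot":[[0,0,0],[0,0,0],[0,0,0],[0,0,0],[0,0,0]]}' 20
python3 -m handwheel '{"gripper":[1,1,1,1],"offset":[[0,0,0],[0,0,0],[0,0,0],[0,0,0]],"rot":[[0,0,0],[0,0,0],[0,0,0],[0,0,0]]}' 20
python3 -m handwheel '{"gripper":[1,1,1,1,1],"offset":[[-15,0,0],[-40,0,0],[-65,0,0],[-88,0,0],[-88,0,0]],"rot":[[0,0,0],[0,0,0],[0,0,0],[0,0,0],[0,0,0]]}'
python3 -m handwheel '{"gripper":[1,1],"offset":[[0,0,0],[0,0,0]],"rot":[[0,0,0],[0,0,0]]}'
python3 -c "
from h import *
t=np.array([573,51.]);th=np.radians(-4.07)
Rm=np.array([[np.cos(th),-np.sin(th)],[np.sin(th),np.cos(th)]])
shot('wrist','w10'); shot('top','top10')
p=(t+Rm@[34,46]);print(p)
go([*p,240],-4)"
```

```text
time_s: 12.87
ee_pos: [584.3, -329.9, 151.7]
ee_rot: [149.0, 89.8, 145.1]
force: [0.4, 0.3, 0.4]
gripper_width: 91.1
time_s: 13.28
ee_pos: [585.0, -332.0, 154.0]
ee_rot: [-23.7, 89.9, -27.7]
force: [0.7, -0.3, 0.2]
gripper_width: 60.9
time_s: 13.62
ee_pos: [584.9, -331.9, 153.5]
ee_rot: [-16.3, 89.9, -20.3]
force: [-0.2, 0.2, 2.9]
gripper_width: 53.7
time_s: 14.03
ee_pos: [586.6, -333.0, 246.2]
ee_rot: [-27.0, 89.5, -31.0]
force: [0.7, 0.6, 0.2]
gripper_width: 54.0
time_s: 14.2
ee_pos: [584.1, -331.5, 239.5]
ee_rot: [150.3, 89.9, 146.3]
force: [0.2, -0.3, 0.1]
gripper_width: 53.7
[610.17911288  94.4708358 ]
t 14.3 pos [ 583.9 -331.3  238.8] F [ 0.5  0.4 -0.7] w 53.9
offset [-4.000e-01  4.266e+02 -3.400e+00] rows>= 11.0 rot [ 0.  -0.2 -0.1]
```

View pics/w10.png

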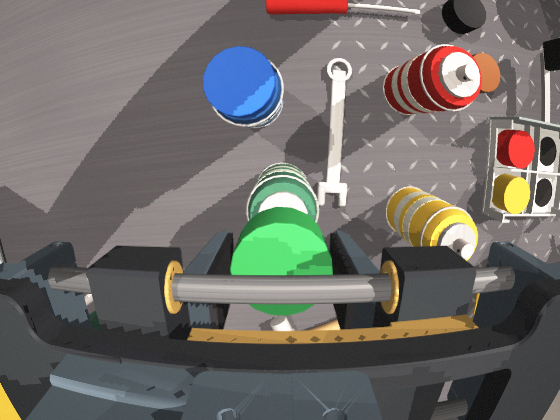

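View pics/top10.png

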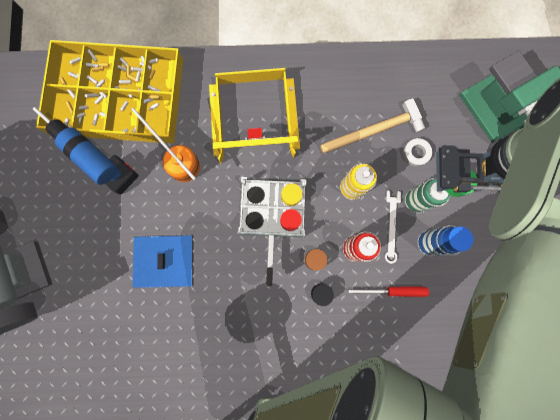

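```bash
python3 -m handwheel '{"gripper":[1,1,1,1,1],"offset":[[0,38,0],[0,77,0],[0,115,-1],[0,154,-1],[0,192,-2]],"rot":[[0,0,0],[0,0,0],[0,0,0],[0,0,0],[0,0,0]]}'
python3 -m handwheel '{"gripper":[1,1,1,1,1],"offset":[[0,38,0],[0,77,0],[0,115,-1],[0,154,-1],[0,192,-1]],"rot":[[0,0,0],[0,0,0],[0,0,0],[0,0,0],[0,0,0]]}'
python3 -m handwheel '{"gripper":[1,1,1,1,1],"offset":[[0,32,0],[0,42,0],[30,42,0],[60,42,0],[90,42,0]],"rot":[[0,0,0],[0,0,0],[0,0,0],[0,0,0],[0,0,0]]}'
python3 -m handwheel '{"gripper":[1,1,1,1],"offset":[[30,0,0],[58,0,0],[58,0,0],[58,0,0]],"rot":[[0,0,0],[0,0,0],[0,0,0],[0,0,0]]}'
python3 -c "
from h import *
s=shot('wrist','w11')
go([610.2,94.5,24],-4)"
```

```text
time_s: 14.72
ee_pos: [595.3, -138.2, 239.4]
ee_rot: [163.8, 89.9, 159.8]
force: [0.4, 0.6, 0.1]
gripper_width: 53.7
time_s: 15.13
ee_pos: [607.5, 53.4, 239.6]
ee_rot: [-174.3, 89.9, -178.3]
force: [0.1, -0.1, 0.6]
gripper_width: 53.8
time_s: 15.55
ee_pos: [610.8, 93.3, 149.2]
ee_rot: [-121.5, 90.0, -125.5]
force: [1.0, -0.0, -0.3]
gripper_width: 54.5
time_s: 15.88
ee_pos: [610.0, 92.7, 91.2]
ee_rot: [-165.5, 89.7, -169.5]
force: [0.9, 0.9, 0.9]
gripper_width: 53.5
t 15.93 pos [611.6  93.   93.2] F [-0.5  0.4 -0.4] w 53.9
offset [69.2  1.4 -1.5] rows>= 2.0 rot [-0. -0.  0.]
```

View pics/w11.png

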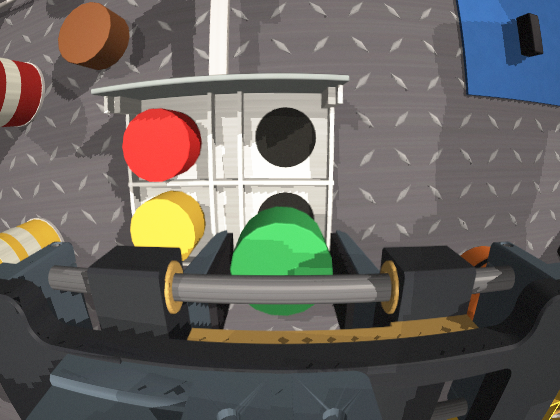

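```bash
python3 -m handwheel '{"gripper":[1,1,1,1,1],"offset":[[20,0.5,0],[40,1,-1],[60,1.2,-1],[69,1.2,-1],[69,1.2,-1]],"rot":[[0,0,0],[0,0,0],[0,0,0],[0,0,0],[0,0,0]]}'
python3 -m handwheel '{"gripper":[1,1],"offset":[[0,0,0],[0,0,0]],"rot":[[0,0,0],[0,0,0]]}'
python3 -m handwheel '{"gripper":[0.25,0.25,0.25,0.25],"offset":[[0,0,0],[0,0,0],[0,0,0],[0,0,0]],"rot":[[0,0,0],[0,0,0],[0,0,0],[0,0,0]]}'
python3 -m handwheel '{"gripper":[0.25,0.25,0.25,0.25,0.25],"offset":[[-20,0,0],[-60,0,0],[-100,0,0],[-140,0,0],[-180,0,0]],"rot":[[0,0,0],[0,0,0],[0,0,0],[0,0,0],[0,0,0]]}'
python3 -m handwheel '{"gripper":[0,0],"offset":[[-30,0,0],[-36,0,0]],"rot":[[0,0,0],[0,0,0]]}'
python3 -c "
from h import *
s=shot('wrist','w12')
go([471,-357,240],-4)"
```

```text
time_s: 16.35
ee_pos: [610.2, 94.5, 23.7]
ee_rot: [-167.6, 89.9, -171.6]
force: [0.2, 0.2, -0.2]
gripper_width: 53.8
time_s: 16.52
ee_pos: [611.9, 94.8, 25.9]
ee_rot: [12.4, 89.8, 8.5]
force: [0.3, -0.5, 0.4]
gripper_width: 54.4
time_s: 16.85
ee_pos: [610.7, 94.8, 24.5]
ee_rot: [17.8, 89.9, 13.8]
force: [0.5, -0.6, -0.3]
gripper_width: 68.3
time_s: 17.27
ee_pos: [609.9, 94.7, 206.0]
ee_rot: [109.7, 90.0, 105.7]
force: [0.9, -0.2, 0.1]
gripper_width: 68.6
time_s: 17.43
ee_pos: [613.0, 95.1, 247.0]
ee_rot: [12.2, 89.3, 8.2]
force: [0.9, 0.9, -0.1]
gripper_width: 79.2
t 17.48 pos [612.4  95.  245.2] F [ 0.5 -0.5  0.1] w 82.9
offset [   3.2 -460.7 -109.7] rows>= 12.0 rot [ 0.   0.5 -0.1]
```

View pics/w12.png

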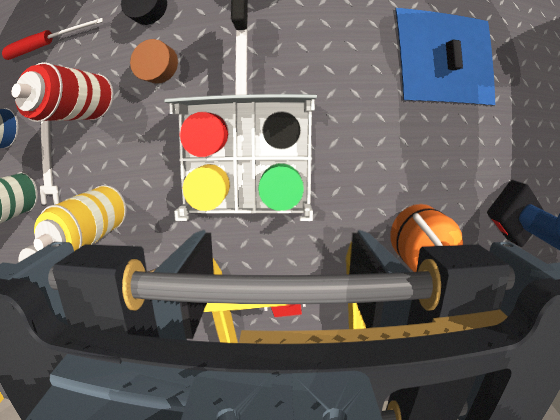

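Green is placed. Next blue.

```bash
python3 -m handwheel '{"gripper":[0,0,0,0,0],"offset":[[0,-38,-9],[0,-77,-18],[0,-115,-27],[0,-154,-36],[0,-192,-45]],"rot":[[0,0,0],[0,0,0],[0,0,0],[0,0,0],[0,0,0]]}'
python3 -m handwheel '{"gripper":[0,0,0,0,0],"offset":[[0,-38,-9],[0,-77,-18],[0,-115,-27],[0,-154,-36],[0,-192,-45]],"rot":[[0,0,0],[0,0,0],[0,0,0],[0,0,0],[0,0,0]]}'
python3 -m handwheel '{"gripper":[0,0,0,0,0],"offset":[[0,-38,-9],[0,-77,-18],[0,-77,-18],[0,-77,-18],[0,-77,-18]],"rot":[[0,0,0],[0,0,0],[0,0,0],[0,0,0],[0,0,0]]}'
python3 -c "
from h import *
s=shot('wrist','w13')
go([471,-357,151.5],-4)
print(proj('wrist',[471,-357,171],s))"
```

```text
time_s: 17.9
ee_pos: [550.4, -95.1, 237.9]
ee_rot: [173.6, 89.8, 169.7]
force: [0.5, -0.7, 0.4]
gripper_width: 91.0
time_s: 18.32
ee_pos: [492.2, -283.4, 237.9]
ee_rot: [151.9, 89.8, 147.9]
force: [0.6, -0.5, -0.6]
gripper_width: 90.9
time_s: 18.73
ee_pos: [470.1, -356.9, 238.3]
ee_rot: [132.1, 89.8, 128.1]
force: [-0.3, 0.3, -0.3]
gripper_width: 91.4
t 18.78 pos [ 470.5 -356.5  238.7] F [-0.6 -0.8 -0. ] w 91.1
offset [87.2 -0.7  0.7] rows>= 3.0 rot [ 0.1 -0.1 -0.1]
[281.39438705 225.33655787]
```

View pics/w13.png

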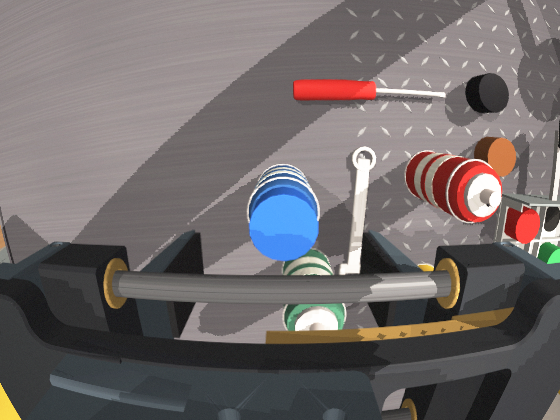

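```bash
python3 -m handwheel '{"gripper":[0,0,0,0,0],"offset":[[30,0.5,0],[60,0.5,0],[86,0.5,0],[87,0.5,0],[87,0.5,0]],"rot":[[0,0,0],[0,0,0],[0,0,0],[0,0,0],[0,0,0]]}'
python3 -m handwheel '{"gripper":[1,1,1,1,1],"offset":[[0,0,0],[0,0,0],[0,0,0],[0,0,0],[0,0,0]],"rot":[[0,0,0],[0,0,0],[0,0,0],[0,0,0],[0,0,0]]}' 20
python3 -m handwheel '{"gripper":[1,1,1,1],"offset":[[0,0,0],[0,0,0],[0,0,0],[0,0,0]],"rot":[[0,0,0],[0,0,0],[0,0,0],[0,0,0]]}' 20
python3 -m handwheel '{"gripper":[1,1,1,1,1],"offset":[[-15,0,0],[-40,0,0],[-65,0,0],[-88,0,0],[-88,0,0]],"rot":[[0,0,0],[0,0,0],[0,0,0],[0,0,0],[0,0,0]]}'
python3 -m handwheel '{"gripper":[1,1],"offset":[[0,0,0],[0,0,0]],"rot":[[0,0,0],[0,0,0]]}'
python3 -c "
from h import *
t=np.array([573,51.]);th=np.radians(-4.07)
Rm=np.array([[np.cos(th),-np.sin(th)],[np.sin(th),np.cos(th)]])
shot('wrist','w14'); shot('top','top14')
p=(t+Rm@[-34,46]);print(p)
go([*p,240],-4)"
```

```text
time_s: 19.2
ee_pos: [470.5, -355.3, 151.8]
ee_rot: [141.5, 89.8, 137.6]
force: [0.2, 0.0, 0.7]
gripper_width: 91.3
time_s: 19.62
ee_pos: [471.0, -357.5, 153.8]
ee_rot: [-31.2, 89.9, -35.2]
force: [-0.3, -1.1, -0.2]
gripper_width: 60.7
time_s: 19.95
ee_pos: [470.9, -357.2, 153.5]
ee_rot: [-7.6, 90.0, -11.6]
force: [0.4, 1.0, 4.1]
gripper_width: 54.1
time_s: 20.37
ee_pos: [472.5, -358.9, 245.6]
ee_rot: [-36.1, 89.5, -40.1]
force: [0.7, -0.7, 0.1]
gripper_width: 54.1
time_s: 20.53
ee_pos: [470.1, -356.9, 239.6]
ee_rot: [147.9, 89.9, 143.9]
force: [-0.4, -0.1, -0.8]
gripper_width: 54.2
[542.35060329  99.29714776]
t 20.63 pos [ 469.9 -356.7  239.1] F [-0.5  0.5 -0.7] w 54.1
offset [-1.00e-01  4.60e+02  4.06e+01] rows>= 12.0 rot [ 0.  -0.2 -0.1]
```

View pics/w14.png

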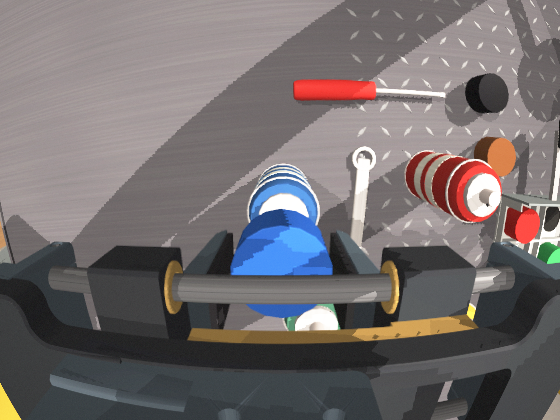

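View pics/top14.png

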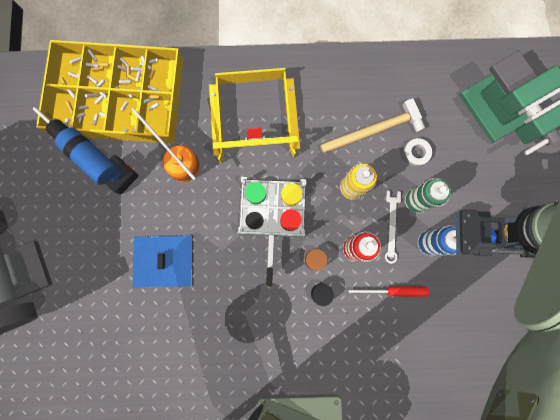

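```bash
python3 -m handwheel '{"gripper":[1,1,1,1,1],"offset":[[0,38,3],[0,77,7],[0,115,10],[0,154,14],[0,192,17]],"rot":[[0,0,0],[0,0,0],[0,0,0],[0,0,0],[0,0,0]]}'
python3 -m handwheel '{"gripper":[1,1,1,1,1],"offset":[[0,38,3],[0,77,7],[0,115,10],[0,154,14],[0,192,17]],"rot":[[0,0,0],[0,0,0],[0,0,0],[0,0,0],[0,0,0]]}'
python3 -m handwheel '{"gripper":[1,1,1,1,1],"offset":[[0,38,3],[0,76,6.6],[30,76,6.6],[60,76,6.6],[90,76,6.6]],"rot":[[0,0,0],[0,0,0],[0,0,0],[0,0,0],[0,0,0]]}'
python3 -m handwheel '{"gripper":[1,1,1,1],"offset":[[30,0,0],[56,0,0],[56,0,0],[56,0,0]],"rot":[[0,0,0],[0,0,0],[0,0,0],[0,0,0]]}'
python3 -c "
from h import *
s=shot('wrist','w15')
go([542.4,99.3,24],-4)"
```

```text
time_s: 21.05
ee_pos: [500.4, -165.0, 239.6]
ee_rot: [158.6, 89.9, 154.5]
force: [-0.0, 0.5, -0.3]
gripper_width: 53.9
time_s: 21.47
ee_pos: [530.7, 25.4, 239.7]
ee_rot: [-175.4, 89.9, -179.4]
force: [0.1, -0.4, -0.2]
gripper_width: 54.0
time_s: 21.88
ee_pos: [542.5, 99.9, 148.9]
ee_rot: [-161.0, 89.9, -164.8]
force: [0.9, -0.3, -0.4]
gripper_width: 53.9
time_s: 22.22
ee_pos: [541.7, 98.7, 93.3]
ee_rot: [-167.3, 89.7, -171.2]
force: [0.4, 0.2, 0.7]
gripper_width: 54.1
t 22.27 pos [543.3  98.9  95.1] F [-0.3 -0.2  0.1] w 54.1
offset [71.1  0.3 -0.9] rows>= 2.0 rot [ 0. -0.  0.]
```

View pics/w15.png

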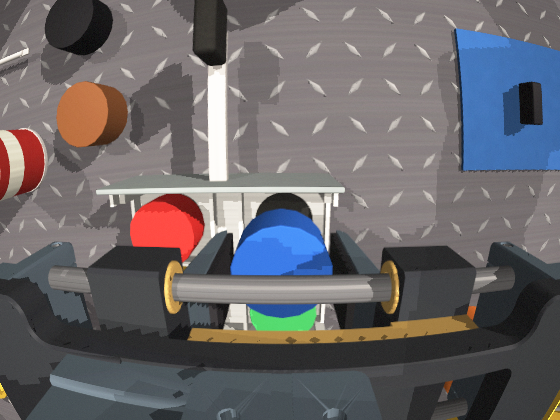

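```bash
python3 -m handwheel '{"gripper":[1,1,1,1,1],"offset":[[20,0.3,0],[40,0.3,0],[60,0.3,0],[70,0.3,0],[70,0.3,0]],"rot":[[0,0,0],[0,0,0],[0,0,0],[0,0,0],[0,0,0]]}'
python3 -m handwheel '{"gripper":[1,1],"offset":[[0,0,0],[0,0,0]],"rot":[[0,0,0],[0,0,0]]}'
python3 -m handwheel '{"gripper":[0.25,0.25,0.25,0.25],"offset":[[0,0,0],[0,0,0],[0,0,0],[0,0,0]],"rot":[[0,0,0],[0,0,0],[0,0,0],[0,0,0]]}'
python3 -m handwheel '{"gripper":[0.25,0.25,0.25,0.25,0.25],"offset":[[-20,0,0],[-60,0,0],[-100,0,0],[-140,0,0],[-180,0,0]],"rot":[[0,0,0],[0,0,0],[0,0,0],[0,0,0],[0,0,0]]}'
python3 -m handwheel '{"gripper":[0,0],"offset":[[-30,0,0],[-36,0,0]],"rot":[[0,0,0],[0,0,0]]}'
python3 -c "
from h import *
s=shot('wrist','w16')
go([442.5,337.6,200],0)"
```

```text
time_s: 22.68
ee_pos: [542.8, 99.1, 24.5]
ee_rot: [-170.0, 89.9, -174.0]
force: [-0.4, -0.5, 0.9]
gripper_width: 54.2
time_s: 22.85
ee_pos: [544.5, 99.4, 26.6]
ee_rot: [14.6, 89.8, 10.6]
force: [-0.2, -0.5, 0.3]
gripper_width: 54.1
time_s: 23.18
ee_pos: [543.4, 99.2, 25.5]
ee_rot: [16.3, 89.9, 12.3]
force: [-0.8, 0.6, -0.4]
gripper_width: 68.3
time_s: 23.6
ee_pos: [542.6, 99.1, 207.0]
ee_rot: [77.1, 90.0, 73.1]
force: [-0.2, 1.1, -0.3]
gripper_width: 68.2
time_s: 23.77
ee_pos: [545.8, 99.6, 247.5]
ee_rot: [13.3, 89.3, 9.3]
force: [0.7, 0.5, 0.0]
gripper_width: 79.0
t 23.82 pos [545.1  99.5 245.7] F [0.5 0.2 1.3] w 82.7
offset [  45.2  230.3 -119.3] rows>= 7.0 rot [-4.   0.5 -0.1]
```

View pics/w16.png

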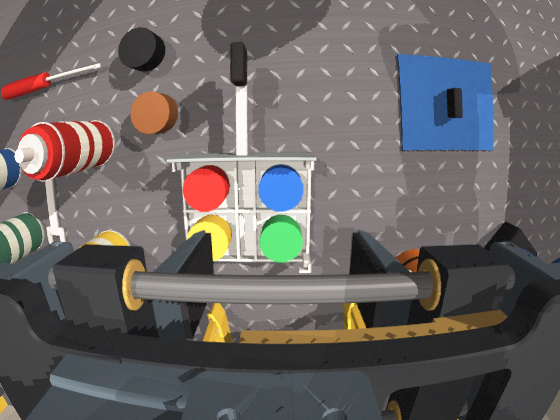

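```bash
python3 -m handwheel '{"gripper":[0,0,0,0,0],"offset":[[0,34,-17],[0,67,-35],[0,101,-52],[10,134,-69],[20,166,-86]],"rot":[[0,0,0],[-2,0,0],[-4,0,0],[-4,0,0],[-4,0,0]]}'
python3 -m handwheel '{"gripper":[0,0,0,0,0],"offset":[[20,32,-16],[50,62,-31],[70,62,-31],[70,62,-31],[70,62,-31]],"rot":[[0,0,0],[0,0,0],[0,0,0],[0,0,0],[0,0,0]]}'
python3 -c "
from h import *
s=shot('wrist','w17'); shot('top','top17')
go([442.5,337.6,8],0)
print(proj('wrist',[442.5,337.6,26],s))"
```

```text
time_s: 24.23
ee_pos: [467.4, 271.9, 219.4]
ee_rot: [-158.7, 89.9, -158.7]
force: [0.2, -0.2, -0.1]
gripper_width: 91.4
time_s: 24.65
ee_pos: [436.4, 331.9, 148.9]
ee_rot: [-140.4, 89.7, -140.3]
force: [0.5, -0.1, 0.4]
gripper_width: 91.0
t 24.75 pos [438.6 332.4 151.6] F [-0.9 -0.3 -0.2] w 91.2
offset [143.6   5.2   3.7] rows>= 4.0 rot [-0.   0.1 -0. ]
[288.19442701 214.04725608]
```

View pics/w17.png

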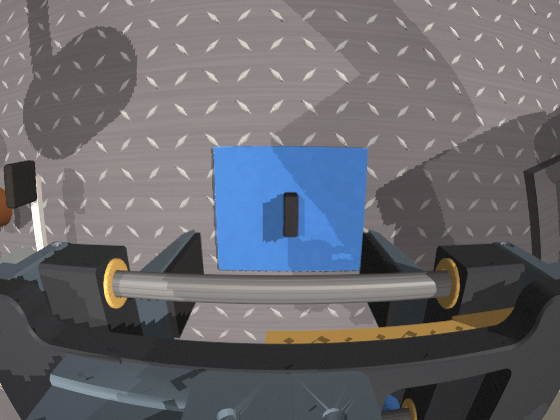

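View pics/top17.png

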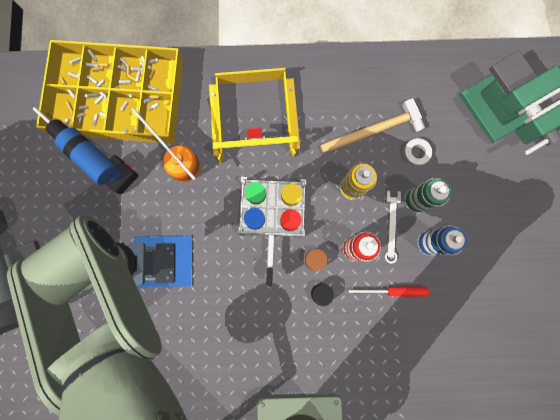

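```bash
python3 -m handwheel '{"gripper":[0,0,0,0,0],"offset":[[35,7,3],[70,7,3],[100,7,3],[100,7,3],[100,7,3]],"rot":[[0,0,0],[0,0,0],[0,0,0],[0,0,0],[0,0,0]]}'
python3 -c "
from h import *
s=shot('wrist','w18')
go([442.5,339.3,8],0)
print(proj('wrist',[442.5,339.3,26],s))"
```

```text
time_s: 25.17
ee_pos: [441.4, 339.0, 51.4]
ee_rot: [-143.4, 90.0, -143.5]
force: [0.4, -1.0, 0.4]
gripper_width: 91.0
t 25.22 pos [442.4 339.9  52.8] F [ 0.  -0.1  0. ] w 91.4
offset [44.8 -0.7 -0. ] rows>= 2.0 rot [-0.1  0.1 -0.1]
[282.19453208 244.04098093]
```

View pics/w18.png

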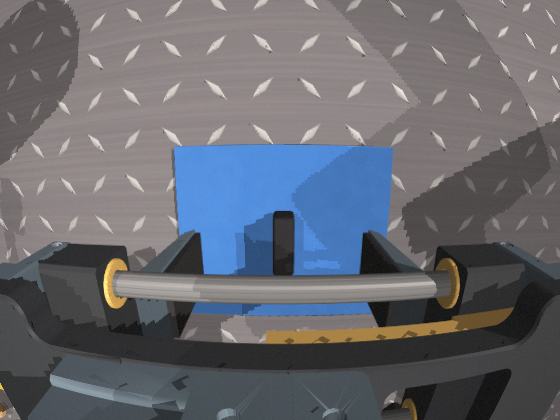

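```bash
python3 -m handwheel '{"gripper":[0,0,0,0,0],"offset":[[20,0,0],[38,0,0],[43,0,0],[43,0,0],[43,0,0]],"rot":[[0,0,0],[0,0,0],[0,0,0],[0,0,0],[0,0,0]]}'
python3 -m handwheel '{"gripper":[1,1,1,1,1],"offset":[[0,0,0],[0,0,0],[0,0,0],[0,0,0],[0,0,0]],"rot":[[0,0,0],[0,0,0],[0,0,0],[0,0,0],[0,0,0]]}' 45
python3 -m handwheel '{"gripper":[1,1,1,1,1],"offset":[[0,0,0],[0,0,0],[0,0,0],[0,0,0],[0,0,0]],"rot":[[0,0,0],[0,0,0],[0,0,0],[0,0,0],[0,0,0]]}' 45
python3 -m handwheel '{"gripper":[1,1,1,1,1],"offset":[[0,0,0],[0,0,0],[0,0,0],[0,0,0],[0,0,0]],"rot":[[0,0,0],[0,0,0],[0,0,0],[0,0,0],[0,0,0]]}' 45
```

```text
time_s: 25.63
ee_pos: [442.1, 340.5, 9.9]
ee_rot: [37.0, 89.8, 37.0]
force: [-0.3, 0.2, -0.1]
gripper_width: 91.2
time_s: 26.05
ee_pos: [440.9, 339.9, 8.3]
ee_rot: [41.1, 90.0, 41.1]
force: [0.3, 0.5, 1.0]
gripper_width: 60.7
time_s: 26.47
ee_pos: [440.8, 339.8, 7.9]
ee_rot: [114.7, 90.0, 114.7]
force: [-0.8, -0.1, -0.6]
gripper_width: 27.7
time_s: 26.88
ee_pos: [440.8, 339.8, 8.0]
ee_rot: [78.8, 90.0, 78.8]
force: [-0.0, 0.9, -0.6]
gripper_width: 13.7
```

```bash
python3 -m handwheel '{"gripper":[1,1,1,1,1],"offset":[[-15,0,0],[-45,0,0],[-75,0,0],[-110,0,0],[-142,0,0]],"rot":[[0,0,0],[0,0,0],[0,0,0],[0,0,0],[0,0,0]]}'
python3 -m handwheel '{"gripper":[1,1],"offset":[[0,0,0],[0,0,0]],"rot":[[0,0,0],[0,0,0]]}'
python3 -c "
from h import *
shot('wrist','w19'); shot('top','top19')
go([569.9,51.1,150],-4)
a=cv2.imread('pics/w12.png')
cv2.imwrite('pics/w12c.png',cv2.resize(a[80:230,150:330],None,fx=4.4,fy=4,interpolation=cv2.INTER_CUBIC))
a=cv2.imread('pics/top19.png')
cv2.imwrite('pics/t19c.png',cv2.resize(a[170:300,225:325],None,fx=4.6,fy=4.6,interpolation=cv2.INTER_CUBIC))"
```

```text
time_s: 27.3
ee_pos: [440.5, 339.4, 151.4]
ee_rot: [-144.1, 90.0, -144.1]
force: [0.4, 1.0, -0.8]
gripper_width: 13.9
time_s: 27.47
ee_pos: [441.5, 340.3, 151.7]
ee_rot: [37.0, 89.8, 37.0]
force: [-0.6, 0.1, -1.8]
gripper_width: 13.6
t 27.57 pos [439.9 339.  148.7] F [ 0.3  0.3 -2.4] w 13.7
offset [  -1.2 -288.   129.9] rows>= 8.0 rot [ 4.  -0.1  0.1]
```

View pics/w19.png

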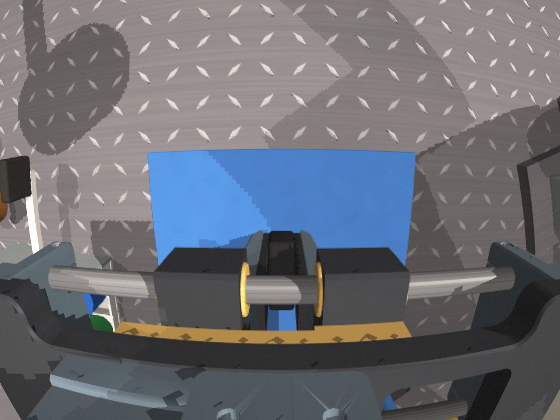

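View pics/t19c.png

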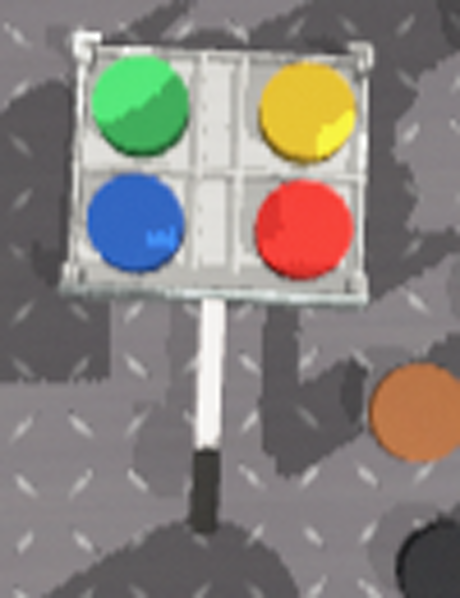

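View pics/w12c.png

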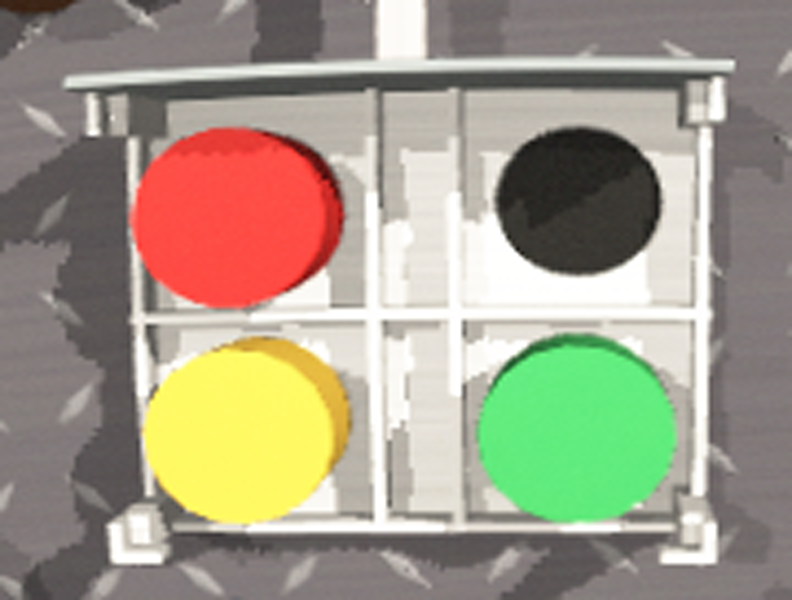

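```bash
cat > w.py <<'E'
from h import *
c,sn=np.cos(np.radians(-4)),np.sin(np.radians(-4))
G=np.array([[0,-sn,c],[0,c,sn],[-1,0,0]])
T=G@R.from_rotvec(np.radians([0,0.5,-.1])).inv().as_matrix()
st={'ee_pos':np.array([612.4,95.0,245.2]),'ee_rot':R.from_matrix(T).as_euler('xyz',degrees=True)}
t,th=np.array([573,51.]),np.radians(-4.07)
Rm=np.array([[np.cos(th),-np.sin(th)],[np.sin(th),np.cos(th)]])
tr=lambda x,y,z:np.array([*(t+Rm@[x,y]),z])
for nm,l in [('plate-y',(-71.5,-83,70)),('plate+y',(-71.5,83,70)),('disc blue',(-34,46,4))]:
    p=tr(*l); print(nm,p.round(1),'wrist',proj('wrist',p,st).round(1),'top',((proj('top',p)-[225,170])*4.6).round(1))
for u,v in [(165.2,100),(316.6,96)]:print(atz('wrist',u,v,70,st).round(1))
print(atz('wrist',150+578/4.4,80+200/4,4,st).round(1))
E
python3 w.py
```

```text
plate-y [495.8 -26.7  70. ] wrist [162.8  99.6] top [369.7 299.2]
plate+y [507.6 138.9  70. ] wrist [316.1  94.9] top [ 57.4 285.7]
disc blue [542.4  99.3   4. ] wrist [280.8 129.4] top [136.3 231.8]
[496.6 -23.9  70. ]
[508.7 139.4  70. ]
[543.1  99.9   4. ]
```

```bash
python3 -m handwheel '{"gripper":[1,1,1,1,1],"offset":[[0,-36,0],[0,-72,0],[0,-108,0],[0,-144,0],[0,-180,5]],"rot":[[0,0,0],[2,0,0],[4,0,0],[4,0,0],[4,0,0]]}'
python3 -c "
from h import *
go([570.7,52.1,150],-4)"
```

```text
time_s: 27.98
ee_pos: [443.3, 157.7, 147.8]
ee_rot: [-159.0, 89.7, -162.9]
force: [0.6, -0.7, -1.2]
gripper_width: 14.0
t 27.98 pos [443.3 157.7 147.8] F [ 0.6 -0.7 -1.2] w 14.0
offset [ -2.7 -96.7 134.3] rows>= 4.0 rot [ 0.1 -0.3  0.1]
```

```bash
python3 -m handwheel '{"gripper":[1,1,1,1,1],"offset":[[0,-30,15],[0,-60,40],[0,-85,70],[0,-96,100],[0,-96,130]],"rot":[[0,0,0],[0,0,0],[0,0,0],[0,0,0],[0,0,0]]}'
python3 -m handwheel '{"gripper":[1,1,1,1],"offset":[[0,0,0],[0,0,0],[0,0,0],[0,0,0]],"rot":[[0,0,0],[0,0,0],[0,0,0],[0,0,0]]}'
python3 -c "
from h import *
shot('wrist','w20'); shot('scene','s20')
go([570.7,52.1,80],-4)"
```

```text
time_s: 28.4
ee_pos: [568.4, 51.7, 147.7]
ee_rot: [-161.5, 89.7, -165.7]
force: [0.7, 1.5, 0.1]
gripper_width: 13.8
time_s: 28.73
ee_pos: [567.1, 55.3, 148.7]
ee_rot: [-174.5, 89.8, -178.4]
force: [-0.1, 0.1, -1.5]
gripper_width: 13.7
t 28.83 pos [567.7  55.4 149.6] F [ 0.3 -0.  -1.1] w 14.1
offset [69.6 -3.1  3.4] rows>= 2.0 rot [ 0.1 -0.1  0. ]
```

View pics/w20.png

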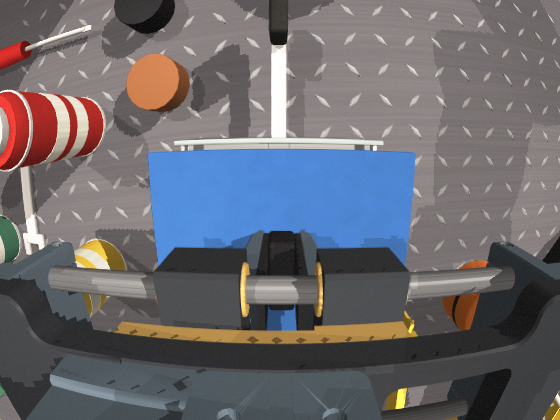

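View pics/s20.png

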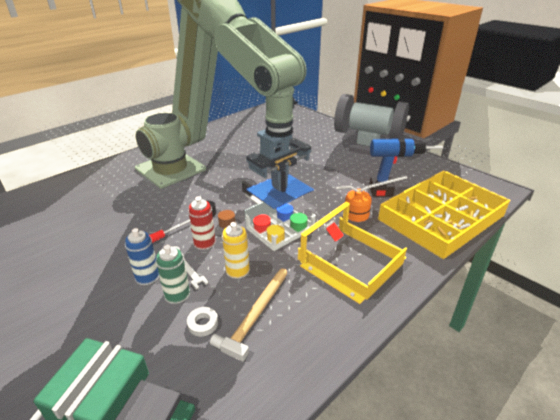

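Run:
```python
from h import *
a=cv2.imread('pics/w20.png')
cv2.imwrite('pics/w20c.png',cv2.resize(a[120:180,140:420],None,fx=2.8,fy=5,interpolation=cv2.INTER_CUBIC))
s=state()
for u,v in [(175,144),(382,144)]: print(atz('wrist',u,v,70,s).round(1))
for u,v in [(149,152),(414,152)]: print(atz('wrist',u,v,s['ee_pos'][2]-4,s).round(1))
go([570.7,52.1,80],-4)
```

```text
[499.7 -24.8  70. ]
[511.3 138.9  70. ]
[501.9 -15.5 145.6]
[512.3 134.6 145.6]
t 28.83 pos [567.7  55.4 149.6] F [ 0.3 -0.  -1.1] w 14.1
offset [69.6 -3.1  3.4] rows>= 2.0 rot [ 0.1 -0.1  0. ]
```

View pics/w20c.png

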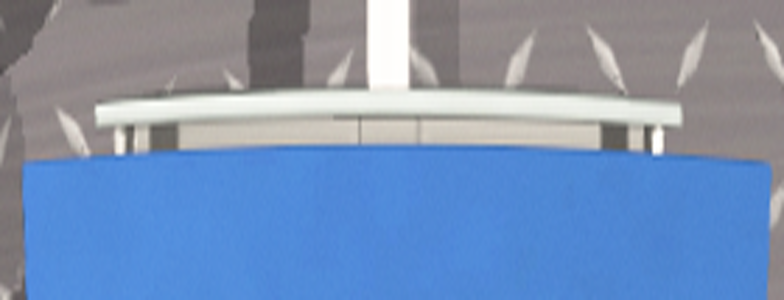

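```bash
python3 -m handwheel '{"gripper":[1,1,1,1,1],"offset":[[0,-3,3],[20,-3,3],[40,-3,3],[60,-3,3],[60,-3,3]],"rot":[[0,0,0],[0,0,0],[0,0,0],[0,0,0],[0,0,0]]}'
python3 -m handwheel '{"gripper":[1,1,1],"offset":[[0,0,0],[0,0,0],[0,0,0]],"rot":[[0,0,0],[0,0,0],[0,0,0]]}'
python3 -c "
from h import *
s=shot('wrist','w21',(140,120,420,280),2.8); shot('scene','s21',(200,150,360,270),5)
go([570.7,52.1,51],-4)
print(proj('wrist',[0,0,0],s)) if 0 else None"
```

```text
time_s: 29.25
ee_pos: [568.7, 51.6, 86.6]
ee_rot: [-172.1, 89.6, -176.0]
force: [-1.5, 0.9, -1.8]
gripper_width: 13.6
time_s: 29.5
ee_pos: [572.8, 51.8, 91.5]
ee_rot: [8.6, 89.8, 4.7]
force: [0.5, -0.1, -1.0]
gripper_width: 13.4
t 29.6 pos [572.5  51.8  91.3] F [ 0.6  0.6 -1.1] w 13.8
offset [40.3  0.1 -2. ] rows>= 1.0 rot [ 0.   0.2 -0. ]
```

View pics/w21.png

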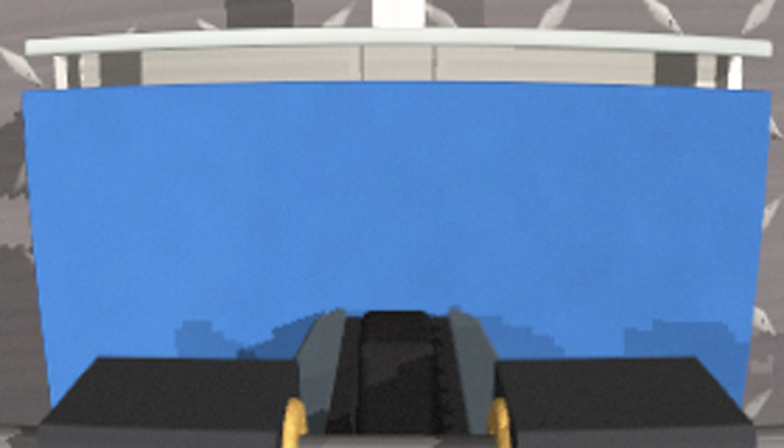

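View pics/s21.png

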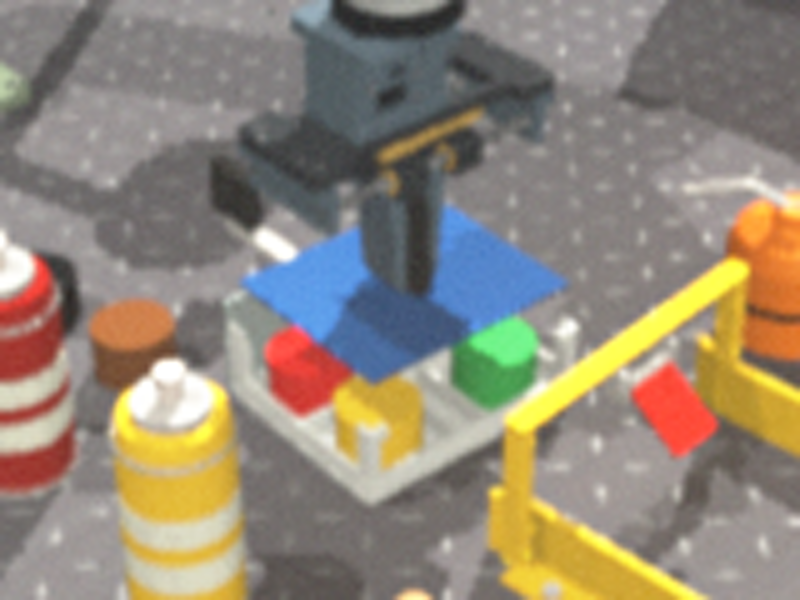

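Run:
```python
from h import *
s=state()
p=np.mean([atz('wrist',u,136.2,70,s) for u in(149.3,415.4)],0)
q=np.mean([atz('wrist',u,v,s['ee_pos'][2]-4,s) for u,v in((147.9,152.9),(415.7,152.9))],0)
print(p.round(1),q.round(1)); d=q-p; th=np.radians(-4.07)
print('local',d[0]*np.cos(th)+d[1]*np.sin(th),-d[0]*np.sin(th)+d[1]*np.cos(th),'want 5,0')
```

```text
[503.   57.2  70. ] [512.4  56.2  87.3]
local 9.431111347129685 -0.38720315137513195 want 5,0
```

```bash
python3 -m handwheel '{"gripper":[1,1,1,1,1],"offset":[[7,0,-2.5],[7,0,-2.5],[7,0,-2.5],[7,0,-2.5],[7,0,-2.5]],"rot":[[0,0,0],[0,0,0],[0,0,0],[0,0,0],[0,0,0]]}'
python3 -c "
from h import *
s=shot('wrist','w22',(140,120,420,280),2.8)
go([570.7,52.1,51],-4)"
```

```text
time_s: 30.02
ee_pos: [569.3, 51.9, 83.0]
ee_rot: [24.4, 90.0, 20.4]
force: [0.2, 0.2, -0.7]
gripper_width: 13.8
t 30.07 pos [569.3  51.9  83. ] F [-0.1  0.3 -1.2] w 14.0
offset [32.   0.3  1.4] rows>= 1.0 rot [ 0.  0. -0.]
```

View pics/w22.png

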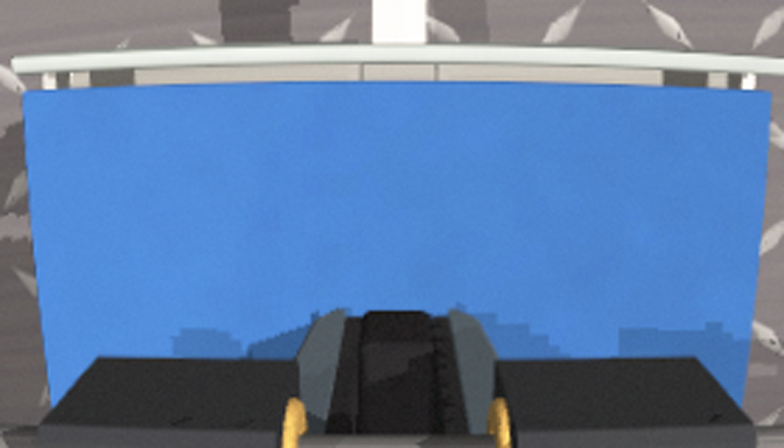

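Run:
```python
from h import *
s=state()
p=np.mean([atz('wrist',u,143.0,70,s) for u in(144.3,421)],0)
q=np.mean([atz('wrist',u,v,s['ee_pos'][2]-4,s) for u,v in((147.9,152.9),(415.7,152.9))],0)
print(p.round(1),q.round(1)); d=q-p; th=np.radians(-4.07)
print('local',d[0]*np.cos(th)+d[1]*np.sin(th),-d[0]*np.sin(th)+d[1]*np.cos(th),'want 5,0')
```

```text
[503.6  57.2  70. ] [509.2  56.3  79. ]
local 5.6256273849701275 -0.5735993597116674 want 5,0
```

```bash
python3 -m handwheel '{"gripper":[1,1,1,1,1],"offset":[[10,0.4,-0.5],[20,0.4,-0.5],[25,0.4,-0.5],[25,0.4,-0.5],[25,0.4,-0.5]],"rot":[[0,0,0],[0,0,0],[0,0,0],[0,0,0],[0,0,0]]}'
python3 -m handwheel '{"gripper":[1,1,1,1],"offset":[[3,0,0],[5,0,0],[7,0,0],[7,0,0]],"rot":[[0,0,0],[0,0,0],[0,0,0],[0,0,0]]}'
python3 -c "
from h import *
shot('wrist','w23'); shot('scene','s23',(200,150,360,270),5)
go([570.7,52.1,51],-4)"
```

```text
time_s: 30.48
ee_pos: [568.2, 52.3, 57.1]
ee_rot: [-174.2, 89.9, -178.1]
force: [0.4, -0.4, -0.8]
gripper_width: 13.8
time_s: 30.82
ee_pos: [568.9, 52.4, 51.0]
ee_rot: [15.0, 90.0, 11.0]
force: [-0.5, 0.7, -0.5]
gripper_width: 14.1
t 30.92 pos [568.7  52.4  51. ] F [ 0.1  0.6 -1. ] w 13.7
offset [ 0.  -0.1  2. ] rows>= 1.0 rot [ 0.  0. -0.]
```

View pics/s23.png

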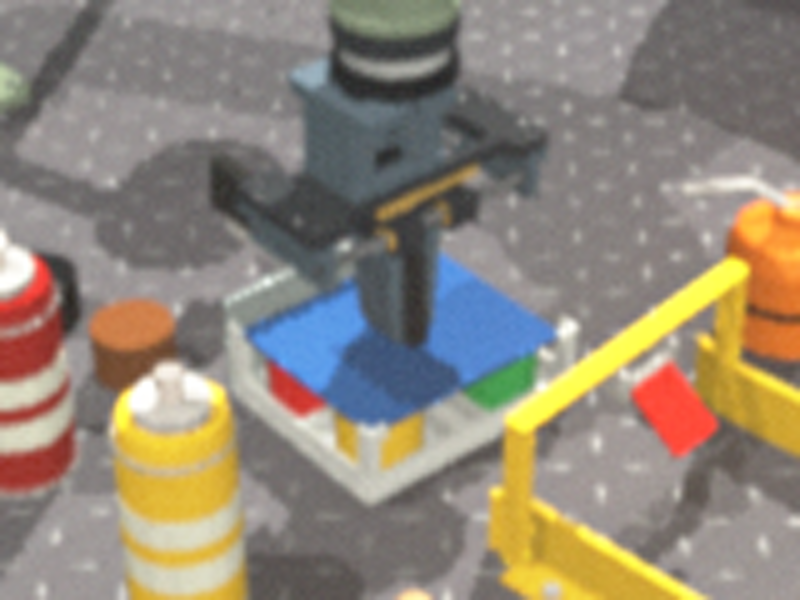

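View pics/w23.png

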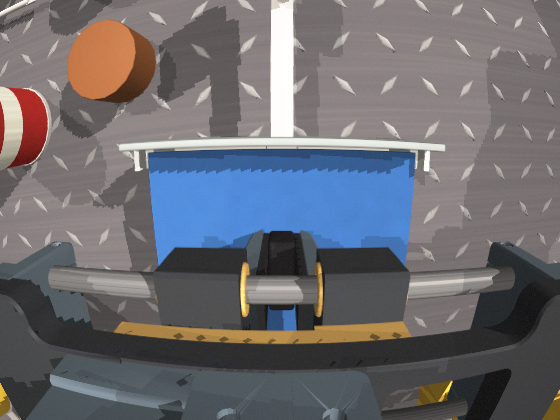

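```bash
python3 -m handwheel '{"gripper":[1,1,1],"offset":[[1,0,1],[2,0,1],[2,0,1]],"rot":[[0,0,0],[0,0,0],[0,0,0]]}'
python3 -m handwheel '{"gripper":[1,1,1],"offset":[[1,0,0],[2,0,0],[2,0,0]],"rot":[[0,0,0],[0,0,0],[0,0,0]]}'
```

```text
time_s: 31.17
ee_pos: [568.9, 52.4, 50.7]
ee_rot: [173.9, 89.9, 170.0]
force: [-5.3, 0.1, 11.9]
gripper_width: 13.8
time_s: 31.42
ee_pos: [569.0, 52.3, 50.6]
ee_rot: [147.2, 90.0, 143.2]
force: [-8.7, -1.2, 22.3]
gripper_width: 13.6
```

```bash
python3 -m handwheel '{"gripper":[1,1],"offset":[[-3,0,-1],[-3,0,-1]],"rot":[[0,0,0],[0,0,0]]}'
python3 -m handwheel '{"gripper":[0.6,0.6,0.6,0.6,0.6],"offset":[[0,0,0],[0,0,0],[0,0,0],[0,0,0],[0,0,0]],"rot":[[0,0,0],[0,0,0],[0,0,0],[0,0,0],[0,0,0]]}'
python3 -m handwheel '{"gripper":[0.6,0.6,0.6,0.6,0.6],"offset":[[-20,0,0],[-50,0,0],[-80,0,0],[-110,0,0],[-130,0,0]],"rot":[[0,0,0],[0,0,0],[0,0,0],[0,0,0],[0,0,0]]}'
python3 -m handwheel '{"gripper":[0.6,0.6,0.6],"offset":[[0,0,0],[0,0,0],[0,0,0]],"rot":[[0,0,0],[0,0,0],[0,0,0]]}'
python3 -c "
from h import *
shot('wrist','w24'); shot('scene','s24',(200,150,360,270),5)
go([570.7,52.1,181],-4)"
```

```text
time_s: 31.58
ee_pos: [569.2, 52.4, 51.0]
ee_rot: [10.2, 89.9, 6.3]
force: [1.1, 1.1, -1.4]
gripper_width: 14.1
time_s: 32.0
ee_pos: [568.6, 52.4, 49.6]
ee_rot: [-179.2, 90.0, 176.8]
force: [0.3, -0.5, 0.5]
gripper_width: 36.5
time_s: 32.42
ee_pos: [569.7, 52.4, 182.8]
ee_rot: [9.5, 89.8, 5.5]
force: [0.5, -0.4, 0.8]
gripper_width: 36.4
time_s: 32.67
ee_pos: [567.9, 52.3, 178.8]
ee_rot: [-175.3, 89.9, -179.3]
force: [0.5, -0.2, -0.6]
gripper_width: 36.3
t 32.77 pos [567.7  52.3 178.2] F [-0.1 -1.2 -0.6] w 36.6
offset [-2.8  0.1  3. ] rows>= 1.0 rot [ 0.  -0.2  0. ]
```

View pics/s24.png

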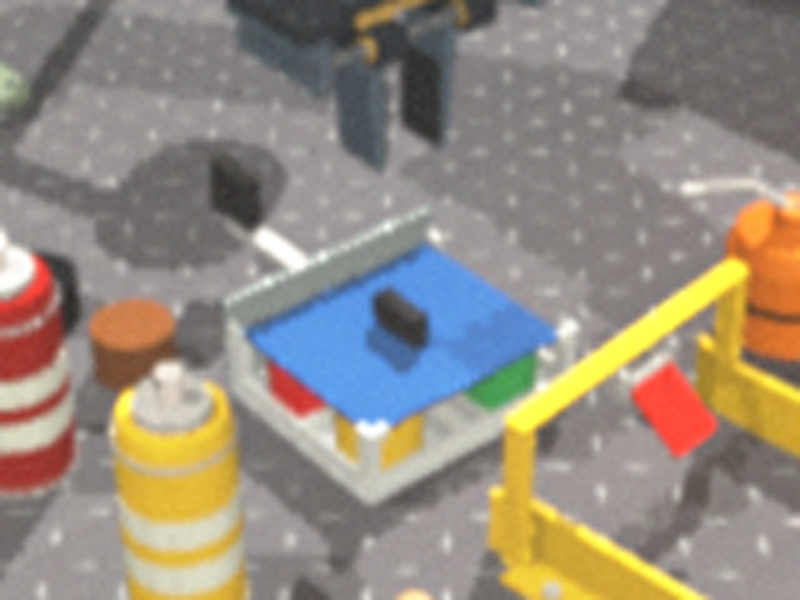

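View pics/w24.png

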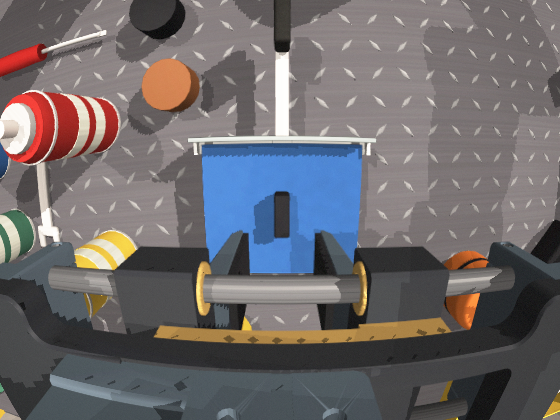

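```bash
python3 -m handwheel '{"gripper":[1,1,1,1,1],"offset":[[20,0,2],[40,0,2],[60,0,2],[80,0,2],[90,0,2]],"rot":[[0,0,0],[0,0,0],[0,0,0],[0,0,0],[0,0,0]]}'
python3 -m handwheel '{"gripper":[1,1,1,1,1],"offset":[[0,0,0],[0,0,0],[5,0,0],[10,0,0],[14,0,0]],"rot":[[0,0,0],[0,0,0],[0,0,0],[0,0,0],[0,0,0]]}'
python3 -m handwheel '{"gripper":[1,1,1],"offset":[[3,0,0],[5,0,0],[5,0,0]],"rot":[[0,0,0],[0,0,0],[0,0,0]]}'
```

```text
time_s: 33.18
ee_pos: [568.4, 52.0, 86.2]
ee_rot: [-172.6, 89.6, -176.6]
force: [-0.6, -0.3, 0.5]
gripper_width: 6.2
time_s: 33.6
ee_pos: [571.1, 52.3, 76.3]
ee_rot: [11.3, 89.9, 7.4]
force: [-0.2, -0.2, 0.0]
gripper_width: 0.7
time_s: 33.85
ee_pos: [570.4, 52.2, 70.6]
ee_rot: [180.0, 90.0, 176.0]
force: [-0.4, -0.4, 0.2]
gripper_width: 0.4
```

```bash
python3 -m handwheel '{"gripper":[1,1,1],"offset":[[2,0,0],[4,0,0],[4,0,0]],"rot":[[0,0,0],[0,0,0],[0,0,0]]}'
python3 -m handwheel '{"gripper":[1,1],"offset":[[1,0,0],[1,0,0]],"rot":[[0,0,0],[0,0,0]]}'
```

```text
time_s: 34.1
ee_pos: [571.1, 52.3, 69.1]
ee_rot: [10.4, 89.9, 6.4]
force: [-3.1, -0.0, 12.4]
gripper_width: 0.5
time_s: 34.27
ee_pos: [571.2, 52.3, 69.0]
ee_rot: [9.5, 89.9, 5.5]
force: [-6.4, -0.2, 17.2]
gripper_width: 0.3
```

```bash
python3 -m handwheel '{"gripper":[1,0.5,0,0,0],"offset":[[-20,0,0],[-50,0,0],[-70,0,0],[-70,0,-30],[-70,0,-60]],"rot":[[0,0,0],[0,0,0],[0,0,0],[0,0,0],[0,0,0]]}'
python3 -m handwheel '{"gripper":[0,0,0,0,0],"offset":[[0,0,-30],[0,0,-60],[0,0,-90],[0,0,-112],[0,0,-112]],"rot":[[0,0,0],[0,0,0],[0,0,0],[0,0,0],[0,0,0]]}'
python3 -c "
from h import *
s=shot('wrist','w25'); shot('top','top25')
go([398.9,64.4,52],-4)
print(proj('wrist',[398.9,64.4,84],s))"
```

```text
time_s: 34.68
ee_pos: [512.4, 56.5, 137.5]
ee_rot: [10.4, 89.7, 6.3]
force: [-1.6, -0.1, -0.6]
gripper_width: 24.0
time_s: 35.1
ee_pos: [394.1, 64.0, 135.7]
ee_rot: [-173.5, 89.8, -177.4]
force: [-0.4, 0.1, -0.4]
gripper_width: 57.7
t 35.2 pos [399.3  64.3 136.5] F [ 0.5 -0.2  0.2] w 65.7
offset [84.5  0.1 -0.5] rows>= 3.0 rot [ 0.   0.1 -0. ]
[282.58384672 236.66578213]
```

View pics/w25.png

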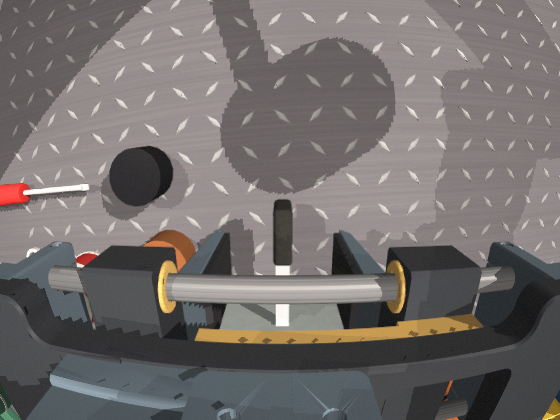

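View pics/top25.png

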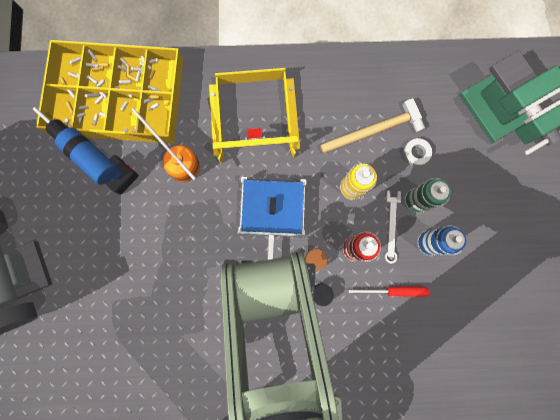

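```bash
python3 -m handwheel '{"gripper":[0.4,0.4,0.4,0.4,0.4],"offset":[[30,0,0],[60,0,0],[82,0,0],[84,0,0],[84,0,0]],"rot":[[0,0,0],[0,0,0],[0,0,0],[0,0,0],[0,0,0]]}'
python3 -m handwheel '{"gripper":[1,1,1,1,1],"offset":[[0,0,0],[0,0,0],[0,0,0],[0,0,0],[0,0,0]],"rot":[[0,0,0],[0,0,0],[0,0,0],[0,0,0],[0,0,0]]}' 55
python3 -m handwheel '{"gripper":[1,1,1,1],"offset":[[0,0,0],[0,0,0],[0,0,0],[0,0,0]],"rot":[[0,0,0],[0,0,0],[0,0,0],[0,0,0]]}' 55
python3 -c "
from h import *
s=shot('wrist','w26'); shot('top','top26',(200,60,330,300),2.5);shot('scene','s26',(200,150,420,315),3.6)
go([452.3,73.1,52],3.1)"
```

```text
time_s: 35.62
ee_pos: [399.7, 64.1, 51.2]
ee_rot: [-169.5, 89.9, -173.4]
force: [-0.1, -0.5, -0.6]
gripper_width: 54.8
time_s: 36.03
ee_pos: [399.6, 64.2, 52.6]
ee_rot: [14.4, 89.9, 10.4]
force: [-0.4, 0.7, -0.8]
gripper_width: 24.3
time_s: 36.37
ee_pos: [399.3, 64.2, 52.3]
ee_rot: [29.5, 90.0, 25.5]
force: [-1.9, 0.7, 4.3]
gripper_width: 13.4
t 36.52 pos [399.3  64.2  52.2] F [-2.2  1.2  6.8] w 13.9
offset [ 0.3 12.5 52.3] rows>= 2.0 rot [-7.1  0.  -0. ]
```

View pics/w26.png

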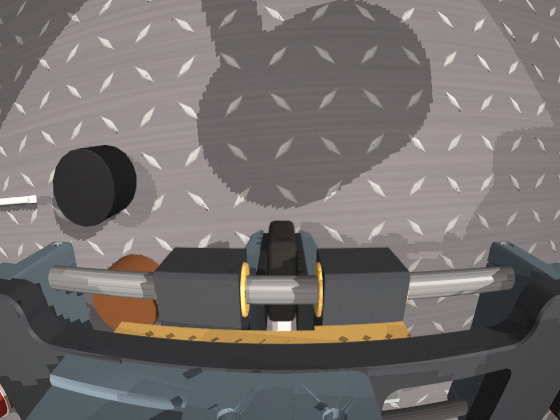

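View pics/top26.png

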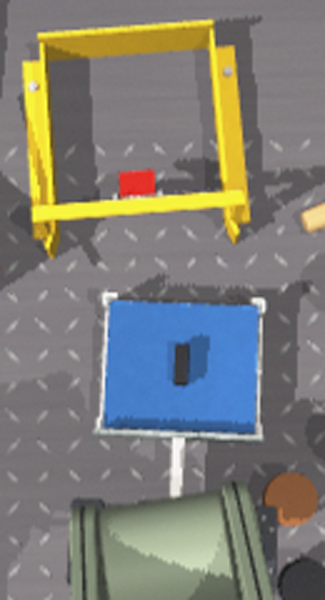

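```bash
python3 -m handwheel '{"gripper":[1,1,1,1,1],"offset":[[-0.3,1,5],[-0.5,3.5,14],[-0.5,6,25],[-0.5,9,38],[-0.5,12.5,52]],"rot":[[-0.5,0,0],[-2,0,0],[-3.8,0,0],[-5.5,0,0],[-7.1,0,0]]}'
python3 -m handwheel '{"gripper":[1,1,1],"offset":[[0,0,0],[0,0,0],[0,0,0]],"rot":[[0,0,0],[0,0,0],[0,0,0]]}'
python3 -c "
from h import *
s=shot('wrist','w27'); shot('top','top27',(200,60,310,250),3);shot('scene','s27',(200,150,420,315),3.6)
go([452.3,73.1,52],3.1)"
```

```text
time_s: 36.93
ee_pos: [445.0, 71.4, 52.1]
ee_rot: [-173.1, 89.1, -170.0]
force: [-15.3, -6.1, 18.3]
gripper_width: 13.5
time_s: 37.18
ee_pos: [451.3, 72.8, 51.8]
ee_rot: [-167.6, 89.9, -164.4]
force: [0.7, -0.7, -4.3]
gripper_width: 13.7
t 37.33 pos [451.3  72.9  51.9] F [ 1.5 -0.8 -6.2] w 13.5
offset [-0.1  0.1  1. ] rows>= 1.0 rot [ 0.  -0.1  0. ]
```

View pics/top27.png

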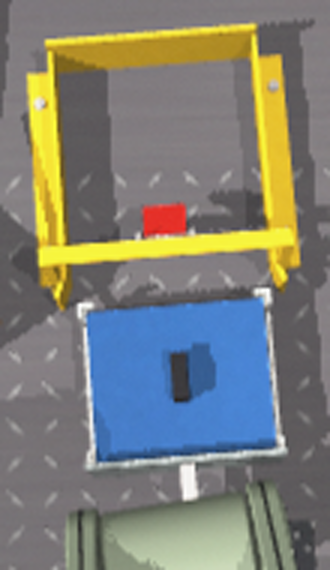

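View pics/s27.png

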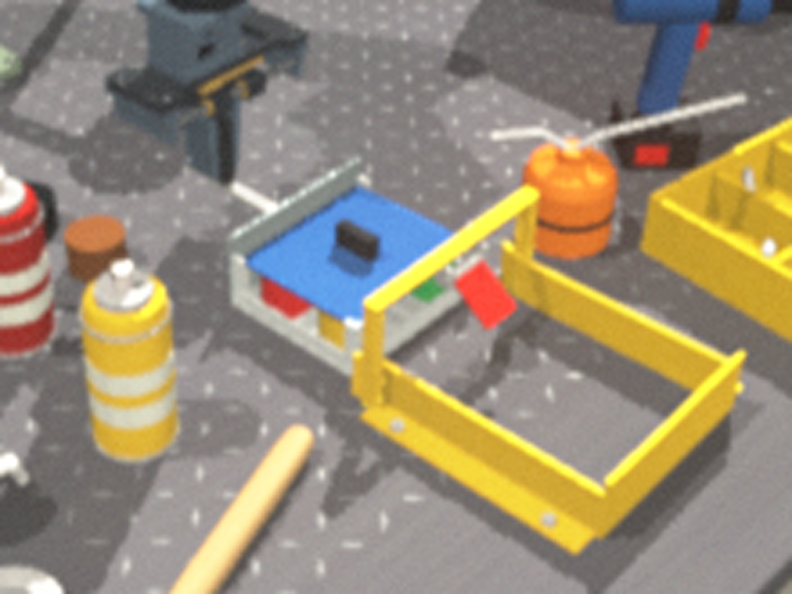

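Run:
```python
from h import *
f=lambda p:(p[0]/3+200,p[1]/3+60)
o=np.array([727,88.]);th=np.radians(3.1)
B=np.array([[np.cos(th),np.sin(th)],[-np.sin(th),np.cos(th)]])
for n,p,z in [('up+y',(86,310),53),('up-y',(264,295),53),('pl+y',(88,463),70),('pl-y',(286,450),70),('hdr+y',(40,255),103),('hdr-y',(296,238),103),('wall back +y',(48,45),42),('wall back -y',(255,28),42),('flare+y tip',(62,300),42),('flare-y tip',(282,287),42),('wall+y front',(55,245),42)]:
    w=atz('top',*f(p),z); print(n,w.round(1),'bay',(B@(w[:2]-o)).round(1))
```

```text
up+y [685.  160.1  53. ] bay [-38.   74.3]
up-y [693.8   8.5  53. ] bay [-37.4 -77.6]
pl+y [551.9 158.2  70. ] bay [-171.    79.6]
pl-y [558.1  -4.4  70. ] bay [-173.6  -83.2]
hdr+y [718.8 191.3 103. ] bay [ -2.6 103.6]
hdr-y [727.2 -16.7 103. ] bay [  -5.5 -104.6]
wall back +y [930. 192.  42.] bay [208.3  92.9]
wall back -y [940.6   8.   42. ] bay [209.  -91.5]
flare+y tip [697.3 181.9  42. ] bay [-24.6  95.3]
flare-y tip [703.4  -7.7  42. ] bay [-28.7 -94.3]
wall+y front [746.4 187.4  42. ] bay [24.7 98.2]
```

```bash
python3 -m handwheel '{"gripper":[1,1,1,1,1],"offset":[[0.3,0.8,8],[0.3,1.7,22],[0.3,1.7,38],[0.3,1.7,54],[0.3,1.7,70]],"rot":[[0,0,0],[0,0,0],[0,0,0],[0,0,0],[0,0,0]]}'
python3 -m handwheel '{"gripper":[1,1,1],"offset":[[0,0,8],[0,0,8],[0,0,8]],"rot":[[0,0,0],[0,0,0],[0,0,0]]}'
python3 -c "
from h import *
s=shot('wrist','w28'); shot('top','top28',(200,60,310,250),3);shot('scene','s28',(200,150,420,315),3.6)
go([452.3+232,73.1+2+12.5,52],3.1)"
```

```text
time_s: 37.75
ee_pos: [517.0, 78.3, 51.3]
ee_rot: [-179.2, 89.4, -176.1]
force: [-11.3, 0.4, 7.4]
gripper_width: 14.2
time_s: 38.0
ee_pos: [529.4, 79.0, 51.3]
ee_rot: [166.9, 90.0, 170.0]
force: [1.2, -0.0, -6.8]
gripper_width: 13.6
t 38.15 pos [529.7  79.   51.8] F [ 1.1  0.3 -6.8] w 13.4
offset [-1.000e-01  2.000e-01  1.548e+02] rows>= 4.0 rot [ 0.  0. -0.]
```

View pics/top28.png

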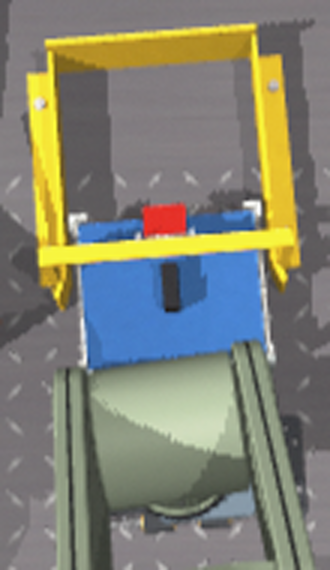

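View pics/s28.png

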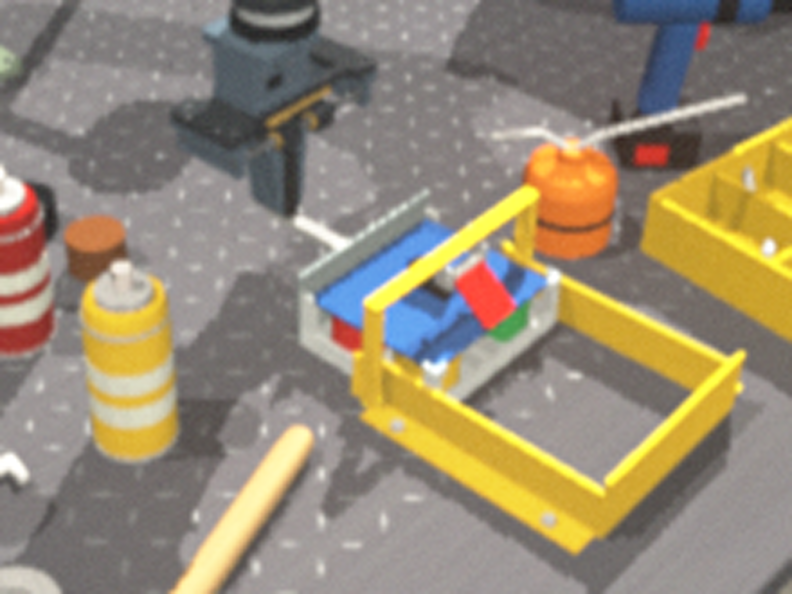

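```bash
python3 -m handwheel '{"gripper":[1,1,1],"offset":[[0.7,0,0],[0.7,0,0],[0.7,0,0]],"rot":[[0,0,0],[0,0,0],[0,0,0]]}'
python3 -c "
from h import *
print(state()['torque'])
go([452.3+232,73.1+2+12.5,52],3.1)"
```

```text
time_s: 38.4
ee_pos: [529.7, 79.0, 51.8]
ee_rot: [9.9, 90.0, 13.0]
force: [0.6, -0.3, -3.2]
gripper_width: 13.8
[-0.03717961  0.71781482 -0.01737415]
t 38.4 pos [529.7  79.   51.8] F [ 0.6 -0.3 -3.2] w 13.8
offset [-1.000e-01  2.000e-01  1.549e+02] rows>= 4.0 rot [ 0.  0. -0.]
```

```bash
python3 -m handwheel '{"gripper":[1,1,1,1,1],"offset":[[0.5,0,8],[0.5,0,22],[0.5,0,38],[0.5,0,54],[0.5,0,70]],"rot":[[0,0,0],[0,0,0],[0,0,0],[0,0,0],[0,0,0]]}'
python3 -m handwheel '{"gripper":[1,1,1],"offset":[[0,0,8],[0,0,15],[0,0,15]],"rot":[[0,0,0],[0,0,0],[0,0,0]]}'
python3 -c "
from h import *
shot('top','top29',(200,60,310,250),3);shot('scene','s29',(200,150,420,315),3.6)
go([452.3+232,73.1+2+12.5,52],3.1)"
```

```text
time_s: 38.82
ee_pos: [594.6, 82.5, 51.7]
ee_rot: [-179.3, 89.3, -176.2]
force: [-13.7, 0.2, 9.9]
gripper_width: 14.0
time_s: 39.07
ee_pos: [611.9, 83.5, 51.4]
ee_rot: [-179.9, 89.6, -176.8]
force: [-7.3, 0.0, 4.1]
gripper_width: 13.6
t 39.17 pos [611.9  83.5  51.4] F [-6.7  0.   2.7] w 13.6
offset [-1.   0.2 72.5] rows>= 2.0 rot [ 0.  -0.3  0. ]
```

View pics/s29.png

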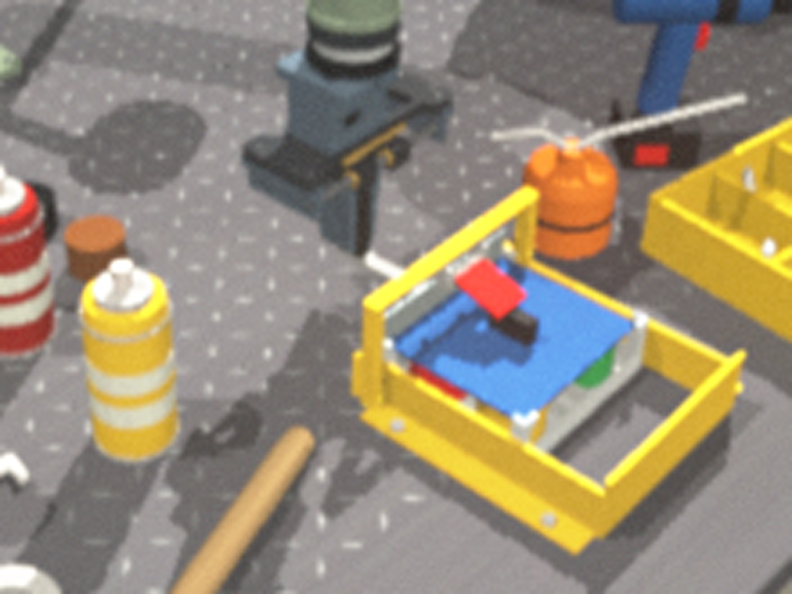

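View pics/top29.png

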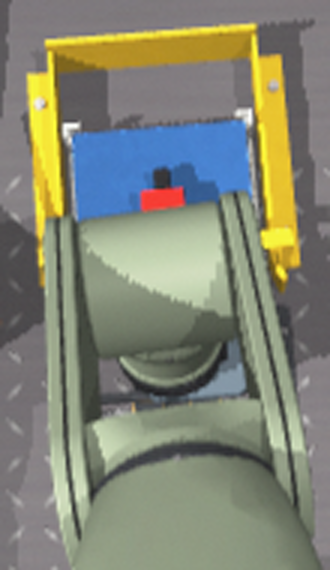

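```bash
python3 -m handwheel '{"gripper":[1,1,1,1,1],"offset":[[0,0,10],[0,0,22],[0,0,34],[0,0,46],[0,0,56]],"rot":[[0,0,0],[0,0,0],[0,0,0],[0,0,0],[0,0,0]]}'
python3 -m handwheel '{"gripper":[1,1,1],"offset":[[0,0,3],[0,0,6],[0,0,9]],"rot":[[0,0,0],[0,0,0],[0,0,0]]}'
python3 -c "
from h import *
shot('scene','s30',(200,150,420,315),3.6)
go([452.3+232,73.1+2+12.5,52],3.1)"
```

```text
time_s: 39.58
ee_pos: [666.6, 86.5, 51.7]
ee_rot: [-179.8, 89.5, -176.6]
force: [-11.2, -0.2, 7.3]
gripper_width: 13.7
time_s: 39.83
ee_pos: [674.8, 86.9, 51.8]
ee_rot: [-179.8, 89.4, -176.6]
force: [-12.6, -0.6, 7.1]
gripper_width: 13.9
t 39.88 pos [676.   87.   51.7] F [-7.5 -0.7  2.6] w 13.6
offset [-0.4  0.1  8.3] rows>= 1.0 rot [ 0.  -0.5  0. ]
```

View pics/s30.png

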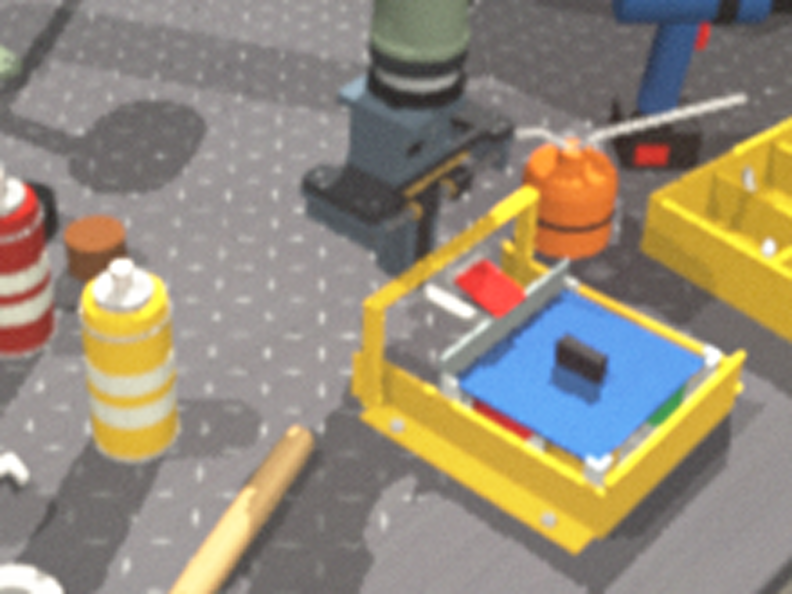

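```bash
python3 -m handwheel '{"gripper":[1,1,1,1],"offset":[[0,0,2],[0,0,4],[0,0,4],[0,0,4]],"rot":[[0,0,0],[0,0,0],[0,0,0],[0,0,0]]}'
python3 -m handwheel '{"gripper":[1,1,1],"offset":[[0,0,2],[0,0,3],[0,0,3]],"rot":[[0,0,0],[0,0,0],[0,0,0]]}'
python3 -c "
from h import *
shot('scene','s31',(280,180,420,300),5)
go([452.3+232,73.1+2+12.5,52],3.1)"
```

```text
time_s: 40.22
ee_pos: [679.6, 87.2, 51.6]
ee_rot: [179.9, 89.5, -177.0]
force: [-9.2, 0.1, 4.4]
gripper_width: 13.8
time_s: 40.47
ee_pos: [682.5, 87.3, 51.6]
ee_rot: [-180.0, 89.5, -176.8]
force: [-10.1, -0.0, 5.9]
gripper_width: 14.0
t 40.52 pos [682.5  87.4  51.6] F [-9.7 -0.3  5.7] w 13.9
offset [-0.4  0.1  1.8] rows>= 1.0 rot [ 0.  -0.5  0. ]
```

View pics/s31.png

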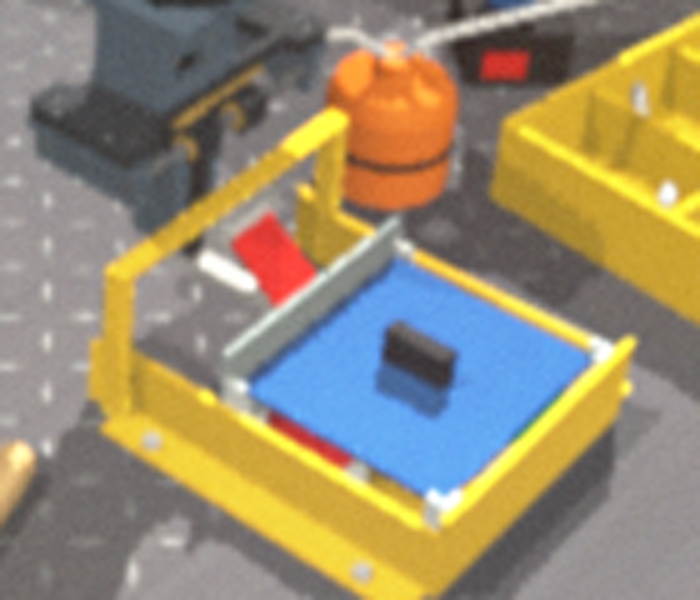

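```bash
python3 -m handwheel '{"gripper":[1,1,1],"offset":[[0,0,2],[0,0,2],[0,0,2]],"rot":[[0,0,0],[0,0,0],[0,0,0]]}'
python3 -m handwheel '{"gripper":[1,1,1],"offset":[[0,0,1.5],[0,0,1.5],[0,0,1.5]],"rot":[[0,0,0],[0,0,0],[0,0,0]]}'
```

```text
time_s: 40.77
ee_pos: [684.6, 87.5, 51.6]
ee_rot: [179.9, 89.5, -177.0]
force: [-9.4, -0.8, 4.6]
gripper_width: 13.8
time_s: 41.02
ee_pos: [685.2, 87.5, 51.9]
ee_rot: [-179.8, 89.4, -176.7]
force: [-11.5, -1.3, 7.2]
gripper_width: 13.6
```

```bash
python3 -m handwheel '{"gripper":[1,1],"offset":[[0,0,-1],[0,0,-1]],"rot":[[0,0,0],[0,0,0]]}'
python3 -m handwheel '{"gripper":[0.5,0.5,0.5,0.5,0.5],"offset":[[0,0,0],[0,0,0],[0,0,0],[0,0,0],[0,0,0]],"rot":[[0,0,0],[0,0,0],[0,0,0],[0,0,0],[0,0,0]]}'
python3 -m handwheel '{"gripper":[0.5,0.5,0.5,0.5,0.5],"offset":[[-20,0,0],[-50,0,0],[-80,0,0],[-110,0,0],[-140,0,0]],"rot":[[0,0,0],[0,0,0],[0,0,0],[0,0,0],[0,0,0]]}'
python3 -m handwheel '{"gripper":[0.5,0.5,0.5,0.5,0.5],"offset":[[0,0,-40],[0,0,-80],[0,0,-120],[0,0,-160],[0,0,-200]],"rot":[[0,0,0],[0,0,0],[0,0,0],[0,0,0],[0,0,0]]}'
python3 -m handwheel '{"gripper":[0.5,0.5,0.5],"offset":[[0,0,0],[0,0,0],[0,0,0]],"rot":[[0,0,0],[0,0,0],[0,0,0]]}'
python3 -c "
from h import *
shot('scene','s32',(280,180,420,300),5);shot('top','top32',(190,50,310,200),4);shot('wrist','w32');shot('top','top32f');shot('scene','s32f')"
```

```text
time_s: 41.18
ee_pos: [685.1, 87.5, 51.6]
ee_rot: [179.4, 89.5, -177.5]
force: [-9.7, -0.2, 5.9]
gripper_width: 14.0
time_s: 41.6
ee_pos: [689.6, 87.7, 51.3]
ee_rot: [4.9, 89.9, 8.0]
force: [0.2, -0.4, -0.3]
gripper_width: 44.0
time_s: 42.02
ee_pos: [689.1, 87.6, 192.4]
ee_rot: [10.5, 90.0, 13.6]
force: [1.8, -0.3, 0.3]
gripper_width: 45.4
time_s: 42.43
ee_pos: [487.5, 76.6, 191.0]
ee_rot: [10.6, 90.0, 13.7]
force: [0.4, -0.9, 1.7]
gripper_width: 46.0
time_s: 42.68
ee_pos: [490.5, 76.9, 191.8]
ee_rot: [5.2, 89.8, 8.4]
force: [0.8, -0.1, 0.7]
gripper_width: 45.3
```

View pics/s32.png

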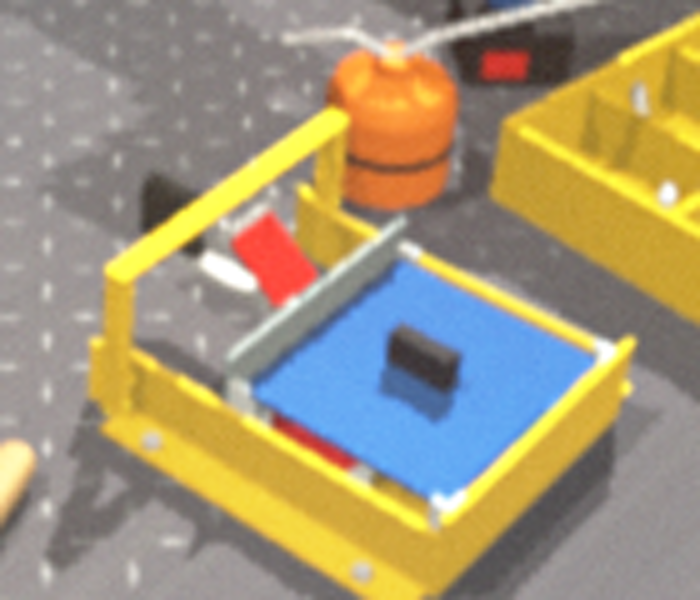

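View pics/top32.png

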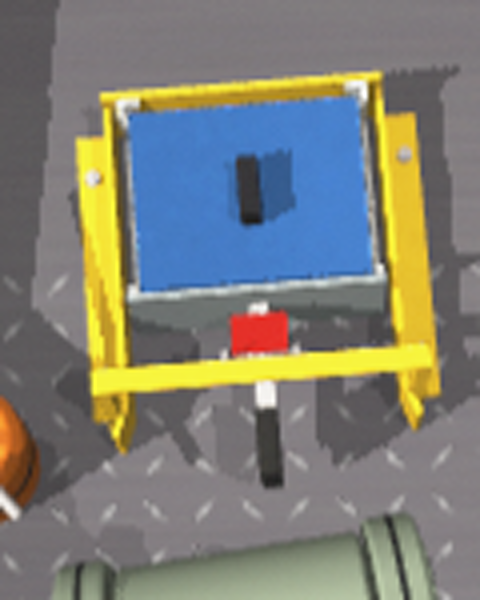

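View pics/top32f.png

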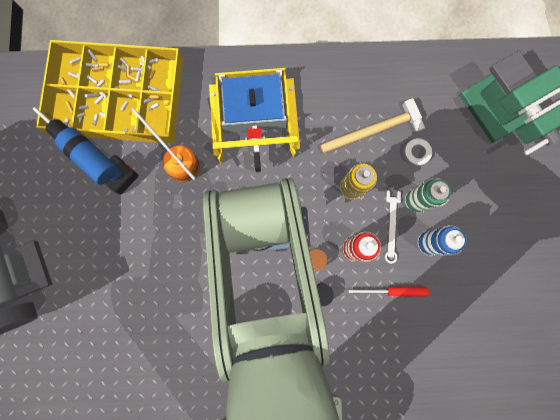

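View pics/s32f.png

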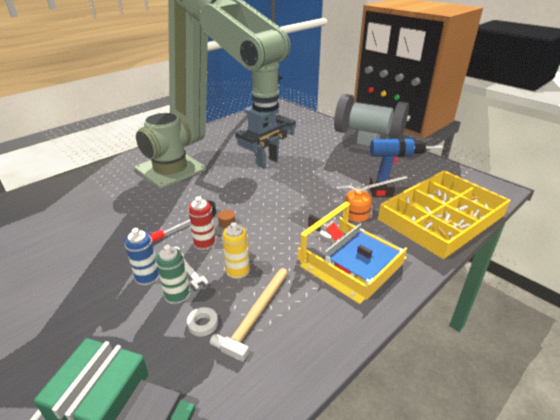

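Run:
```python
from h import *
f=lambda p:(p[0]/4+190,p[1]/4+50)
o=np.array([727,88.]);th=np.radians(3.1)
B=np.array([[np.cos(th),np.sin(th)],[-np.sin(th),np.cos(th)]])
for n,p,z in [('up+y',(128,108),53),('up-y',(356,92),53),('pl+y',(130,294),70),('pl-y',(384,269),70),('cov',(131,112),47),('cov',(358,97),47),('cov',(140,292),47),('cov',(370,272),47)]:
    w=atz('top',*f(p),z); print(n,w.round(1),'bay',(B@(w[:2]-o)).round(1))
s=state();print(s['time_s'],s['qvel'].round(1),s['force'].round(1))
```

```text
up+y [918.4 174.7  53. ] bay [195.8  76.3]
up-y [925.2  24.6  53. ] bay [194.5 -74. ]
pl+y [784.8 172.6  70. ] bay [62.3 81.3]
pl-y [796.8  10.8  70. ] bay [ 65.5 -80.8]
cov [918.5 173.5  47. ] bay [195.9  75. ]
cov [924.7  23.2  47. ] bay [193.9 -75.4]
cov [794.5 169.   47. ] bay [71.8 77.2]
cov [803.8  19.   47. ] bay [ 72.9 -73. ]
42.9333 [-0.  -0.1  0.6 -0.   0.  -0.1] [-0.5  0.2  0.2]
```

```bash
python3 -c "
from workcell import *
print(job_done()); print(state()['time_s'])"
```

```text
the job is handed in; nothing more can be done
None
the job is handed in; nothing more can be done
```

The job is done and handed in at about 43 s. I got no verdict back, so the results below come from my own last checks.

- **Caps:** All four cans still wore caps. I took each one off and stood it open side down in its own tray pocket, and left the brown and black look-alikes alone.
- **Cover:** I laid the blue cover on the corner posts and pressed it twice, with about 22 N and then 17 N. Its grip top read 69 mm, which is the level height.
- **Tray and catch:** I pushed the tray in by its handle. The catch rode up over the cover grip and the front plate, then dropped. In the last scene and top pictures it hangs at the same pixels as at the start, now behind the plate.
- **Final position:** The top camera puts the tray origin at about bay x = 134 mm and y within about 1 mm, against 131 mm nominal; camera accuracy is about 2 mm. I could not feel a clear stop at the back wall: the push force only rose to about 11 N.
- **Rest of the bench:** The cans and bystanders look unmoved in the pictures. The robot stands clear, reading no significant force. I saw no knock to the tray or cover and no slackening of the grip.

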